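# File the paddle board among leaning boards, then turn the recipe leaf

## Robot

A 7-joint arm with a two-finger parallel gripper is mounted at the origin on the work surface. World frame = base frame: x ahead of the robot, y to its left, z up, the work surface at z = 0. Lengths are in m, angles in rad, forces in N, time in s.
With the tool pointing down it reaches from about 0.4 to 0.875 m from the base axis. Payload 19.3 kg.
Tool frame: the origin (TCP) lies between the finger pads; the fingertips stand 14 mm ahead of it and the grasp point (between the pads) lies 5 mm behind it; y points along the fingers, z is the direction in which the jaws open and shut, and the axes are right-handed (so a half turn about y gives the same grasp; the last joint's range is limited). The gripper opens to 85 mm and grips with 20 to 120 N. Pads are 22 mm wide; open, the fingers measure 114 mm over their backs; the gripper's body (76 mm by 85 mm) begins 54 mm behind the grasp point. The pads swing forward as they close: fully open they stand 13 mm farther back than shut.
Start: joints at [-1.222, 0.521, -0.036, 1.599, 0.021, 1.021, -0.113], TCP at [0.254, 0.571, 0.245] pointing down, gripper open.
Joint ranges: [-2.91, 2.91], [-0.3, 2.13], [-1.5, 1.42], [0.17, 2.43], [-1.26, 4.41], [0.16, 1.93], [-2.52, 2.52]. Speed limits (rad/s): [1.89, 1.89, 2.39, 2.39, 3.01, 3.01, 3.01].

## Interface

Orientations are given as a 3x3 rotation matrix whose columns are the frame's x, y, z axes.
In Python, from workcell import r gives the robot as it stands.
- The arm moves only by the tool apply_moves, never from a script. Its argument "plan" is a list of rows, each an object with "slide": the shift along the tool's x, y, z in cm, a list of three; "turn": the turn about the tool's y in rad; "gripper": the closure in counts, from 0 (fully open) to 255 (shut). A call has 1 to 8 rows; each row is the pose to reach, as a shift and turn from the pose measured when the call began, along the tool's axes at that moment; what a row does not reach only later rows make up. A row lasts 1/8 s, in which the tool goes at most 62.5 mm and 10.7 degrees, less where a joint would pass 70% of its speed; a pose out of reach is approached as far as the arm can. A call with a gripper value outside its range is refused whole. The fingers move at their own pace and stop on an object; "squeeze" is the grip in N (left out, the last holds). Time passes only in rows, so rows that repeat a pose let the fingers close. It gives the time, the measured TCP pose, the force and the opening at its end, in the units of the state.
- r.observe(): the state, without advancing time (a new reading comes with each control period).
- r.grab_frame(name): name is "side" or "top" or "wrist"; returns (picture, depth): 420x560x3 uint8, blue, green, red; 420x560 float32, m along the optical axis (not along the pixel's ray), 0 where there is no reading.
- r.camera_model(name): a dict with "camera_matrix" (3x3 intrinsics, pixels), "k1" (the pictures are not rectified: a ray, as slopes to the right and down, at radius r is drawn at 1 + k1 r^2 times it, then the intrinsics apply), "extrinsics" (4x4, takes a point from world to camera coordinates); the wrist camera has in their place "tool_from_camera" (4x4, takes a point from camera to tool coordinates, whose origin is the TCP and whose axes are the tool frame's). Camera axes: x right, y down, z forward; pixel columns grow to the right and rows downward; lengths in m; the calibration is good to about 2 mm. A picture is of the moment at which its call begins: read the wrist's pose just before it. camera_model takes no time and is no camera call.
- r.finish_job(): hands the job in, once; it reports no verdict.
The state is a dict: "t": time; "joints": joint angles; "qvel": joint speeds; "effort": joint torques, N m; "ee_pos": TCP position; "orientation": TCP orientation; "contact_force": force on the tool from outside, world axes, zero at the start; "wrist_torque": the same for the moment, N m; "width": finger opening in m.
Only numpy, scipy, OpenCV 4.12 (cv2) and the standard library are available. Lean on these libraries where they do the work, as an engineer would, in place of code of your own. Each camera call takes 0.05 s, during which the arm holds its last target.

## Task

The kimchi is finished, so get the station ready for the next dish. Put the paddle-shaped chopping board away from its draining stand into the crowded board rack, handle up and standing right down on the rack's floor between the side posts, alongside the other boards and about centred on its length: nudge the leaning boards gently aside to make room, keep them all standing in the rack, and lower the paddle board in rather than dropping it. Then turn the stiff recipe leaf in the open ring binder right over to the other side so that it lies flat with its other face up; leave the bowl, jar and mug where they are.

Things in the scene. Friction and masses are not known exactly. Their poses are not given: they have to be found in the camera images.
- rack: steel board rack fixed to the table; origin: centre of the underside. Base 150 x 120 mm (x, y), 10 mm thick: its top is the floor on which boards stand, lengthwise along x. On each side (y = +-52 mm) two 10 mm posts at x = +-52 mm, 70 mm tall above the floor, with a rail 16 mm high between them (above it open, 94 mm wide). 94 mm clear between the sides; ends open
- rack_floor (a point): centre of the rack's floor, 10 mm above the table; axes as the rack's. When pushed close under their top edges the boards tip up easily (lower pushes can jam); once upright against the +y posts, the four boards stay so by themselves and leave about 35 to 40 mm free at the -y side
- board1_mid (a point): centre of a plain rectangular light wood chopping board in the rack: 130 mm long (own x), 12 mm thick (own y), 105 mm tall (own z), about 0.16 kg, loose. At the start the four lean parallel, 0.44 rad from upright, tops towards the rack's -y side, feet near its +y side. First from the -y side, resting on the -y posts
- board2_mid (a point): centre of a plain rectangular white plastic chopping board in the rack: 140 mm long (own x), 12 mm thick (own y), 105 mm tall (own z), about 0.16 kg, loose. At the start the four lean parallel, 0.44 rad from upright, tops towards the rack's -y side, feet near its +y side. Second from the -y side
- board3_mid (a point): centre of a plain rectangular brown wood chopping board in the rack: 125 mm long (own x), 12 mm thick (own y), 105 mm tall (own z), about 0.16 kg, loose. At the start the four lean parallel, 0.44 rad from upright, tops towards the rack's -y side, feet near its +y side. Third from the -y side
- board4_mid (a point): centre of a plain rectangular white plastic chopping board in the rack: 135 mm long (own x), 12 mm thick (own y), 105 mm tall (own z), about 0.16 kg, loose. At the start the four lean parallel, 0.44 rad from upright, tops towards the rack's -y side, feet near its +y side. Nearest the +y side
- stand: grey plastic draining stand fixed to the table: base 120 x 70 mm, 8 mm thick, with two walls 110 mm long (along its x), 8 mm thick, up to 43 mm above the table, that form a 20 mm wide slot along its x. Origin: centre of the underside. The paddle board stands in the slot at the start
- paddle_mid (a point): paddle board, on its centre line half-way up (95 mm above its foot and below its top). Brown wood, 16 mm thick (own y), about 0.3 kg, loose: blade 115 mm wide (own x), 120 mm tall, above it a handle 36 mm wide, 70 mm tall (own z up the handle). Middle of the handle: 60 mm above this point. Starts upright, foot 8 mm above the table
- paddle: the same paddle board; origin at the centre of its foot (underside)
- binder: recipe ring binder lying open, fixed to the table: black cover 175 x 228 mm (x, y), with a stack of pages on each side up to 26 mm above the table and out to y = +-108 mm; the cover's edges are at y = +-114 mm. The rings stand in the middle along x, to 42 mm height. Origin: centre of the underside
- leaf_hinge (a point): middle of the ring line about which the leaf turns, 30 mm above the table; the turning axis is the binder's x
- leaf_tab (a point): grip point on the index tab of the stiff leaf, 138 mm from the turning axis, mid-length. Leaf: plywood card 4 mm thick, 155 mm along the rings, out to 110 mm from the axis; tab 26 mm wide along the rings, out to 148 mm. The tab can be pinched from above by its two side edges (26 mm) and pivots between the fingers as it turns
- leaf (a joint): angle of the leaf, rad: 0 = flat on the binder's -y page stack, pi/2 = upright, pi = flat on the +y page stack. It starts at 0.0 to 0.3. The rings are a little stiff (0.06 N m, about 0.5 N at the tab), so it tends to stay where it is left
- bowl: bystander: white ceramic bowl, 120 mm across, 60 mm tall, origin at the centre of its underside
- jar: bystander: glass jar with a steel cap, 66 mm across, 100 mm tall, origin at the centre of its underside
- mug: bystander: white mug, 72 mm across, 85 mm tall, origin at the centre of its underside

How it is judged:
On the way, in this order (a step that is already met when the one before it is completed fails the run):
1. the paddle board is lifted clear of its stand (z of paddle in the frame of stand above 0.05 m), for 0.1 s.
2. the paddle board stands on the rack's floor among the other boards, let go, and the other boards still stand in the rack (z of paddle in the frame of rack between 0.004 and 0.016 m and y of paddle_mid in the frame of rack between -0.062 and 0.05 m and y of paddle in the frame of rack between -0.047 and 0.047 m and x of paddle in the frame of rack between -0.03 and 0.03 m and angle between paddle_mid's own z axis and vertical below 0.45 rad and angle between the x axis of paddle_mid and the x axis of rack, either way round below 0.2 rad and z of board1_mid in the frame of rack between 0.045 and 0.085 m and y of board1_mid in the frame of rack between -0.055 and 0.055 m and x of board1_mid in the frame of rack between -0.04 and 0.04 m and z of board2_mid in the frame of rack between 0.045 and 0.085 m and y of board2_mid in the frame of rack between -0.055 and 0.055 m and x of board2_mid in the frame of rack between -0.04 and 0.04 m and z of board3_mid in the frame of rack between 0.045 and 0.085 m and y of board3_mid in the frame of rack between -0.055 and 0.055 m and x of board3_mid in the frame of rack between -0.04 and 0.04 m and z of board4_mid in the frame of rack between 0.045 and 0.085 m and y of board4_mid in the frame of rack between -0.055 and 0.055 m and x of board4_mid in the frame of rack between -0.04 and 0.04 m and contact force between the fingers and paddle below 0.2 N), for 0.3 s.
3. the leaf is turned over onto the other side (value of joint leaf above 2.9 rad), for 0.2 s.
At the end, for the whole second after the job is handed in: Paddle board stands released, at rest, handle up (tilt < 0.45 rad) on the rack floor (foot < 6 mm up), between the posts, within 30 mm and 0.2 rad of the rack's middle and x; the four boards still stand in the rack; leaf at 2.9 rad or more; bowl, jar, mug moved < 30 mm (all of step 2 and value of joint leaf above 2.9 rad and linear speed of paddle below 0.02 m/s and distance of each of bowl, jar, mug from where it was at the start of the episode below 0.03 m); the robot touches nothing.
It fails at once if the paddle board is dropped into the rack (falling faster than 0.6 m/s, out of the fingers) (horizontal distance between paddle and rack below 0.09 m and contact force between the fingers and paddle below 0.1 N and linear speed of paddle above 0.6 m/s).
It fails at once if a board in the rack is treated roughly (knocked faster than 0.5 m/s, or hit with over 60 N by the fingers or the paddle board) (linear speed of any of board1, board2, board3, board4 above 0.5 m/s or contact force between any of the fingers, paddle and board1 above 60 N or contact force between any of the fingers, paddle and board2 above 60 N or contact force between any of the fingers, paddle and board3 above 60 N or contact force between any of the fingers, paddle and board4 above 60 N).
It fails at once if bowl, jar or mug is moved by more than 30 mm (distance of any of bowl, jar, mug from where it was at the start of the episode above 0.03 m).
It also fails if it takes over 72 s, if anything falls off the work surface, if the arm or the gripper's body presses on something with over 40 N, if the wrist force passes 120 N, or if a joint passes its speed limit or range.

## Working session

There is one attempt and no reset: what is moved stays moved. The work goes in short steps, Python scripts to look and compute and a tool call to move; the robot and the scene stay as the last step left them, time stands still between calls to the robot, and variables do not carry over. Pictures are saved under pics/ and viewed, and the job is handed in when it is done.

Besides the shell and the picture viewer there is one more tool, called after "Request:" as name(argument=value, ...), one argument or row to a line, values as JSON. apply_moves: Moves the arm, as the interface text tells. Its arguments: {"type":"object","properties":{"plan":{"type":"array"},"squeeze":{"type":"number"}},"required":["plan"]}

```bash
mkdir -p pics; ls
python3 - <<'E'
from workcell import r
import cv2, numpy as np
np.set_printoptions(precision=4,suppress=True)
s=r.observe(); print(s)
for n in ("side","top"):
    im,d=r.grab_frame(n); cv2.imwrite(f"pics/{n}0.png",im); np.save(f"pics/{n}0.npy",d)
    m=r.camera_model(n); print(n,m)
print(r.camera_model("wrist"))
E
```

```text
pics
{'t': 0.0, 'joints': array([-1.2222,  0.522 , -0.0363,  1.6   ,  0.0212,  1.0211, -0.1128]), 'qvel': array([ 0.0005, -0.001 , -0.0007,  0.0001, -0.0018,  0.    ,  0.0012]), 'effort': array([  0.0002, -92.7119,   1.9797, -36.9925,   0.0177,   0.0082,
        -0.0001]), 'ee_pos': array([0.2541, 0.5707, 0.2447]), 'orientation': array([[ 0.9136, -0.0004,  0.4067],
       [-0.4067, -0.0011,  0.9136],
       [ 0.0001, -1.    , -0.0011]]), 'contact_force': array([-0.968 , -0.0664, -0.1668]), 'wrist_torque': array([-0.0157,  0.0322, -0.0099]), 'width': 0.08518878041174148}
side {'camera_matrix': array([[431.9938,   0.    , 272.4727],
       [  0.    , 431.9938, 205.4915],
       [  0.    ,   0.    ,   1.    ]]), 'k1': -0.05708480655369965, 'extrinsics': array([[-0.9995, -0.0298,  0.0055,  0.543 ],
       [-0.0255,  0.7319, -0.681 ,  0.099 ],
       [ 0.0162, -0.6808, -0.7323,  0.9783],
       [ 0.    ,  0.    ,  0.    ,  1.    ]])}
top {'camera_matrix': array([[527.1018,   0.    , 268.9403],
       [  0.    , 527.1018, 204.3513],
       [  0.    ,   0.    ,   1.    ]]), 'k1': -0.15872455683015094, 'extrinsics': array([[ 0.0234, -0.9997, -0.    , -0.0312],
       [-0.9918, -0.0232, -0.126 ,  0.5611],
       [ 0.1259,  0.003 , -0.992 ,  1.1918],
       [ 0.    ,  0.    ,  0.    ,  1.    ]])}
{'camera_matrix': array([[316.7935,   0.    , 282.1015],
       [  0.    , 316.7935, 216.1319],
       [  0.    ,   0.    ,   1.    ]]), 'k1': -0.05502789445634859, 'tool_from_camera': array([[ 0.0003,  0.9566,  0.2914, -0.0746],
       [-0.0005, -0.2914,  0.9566, -0.1287],
       [ 1.    , -0.0004,  0.0004, -0.0006],
       [ 0.    ,  0.    ,  0.    ,  1.    ]])}
```

View pics/side0.png

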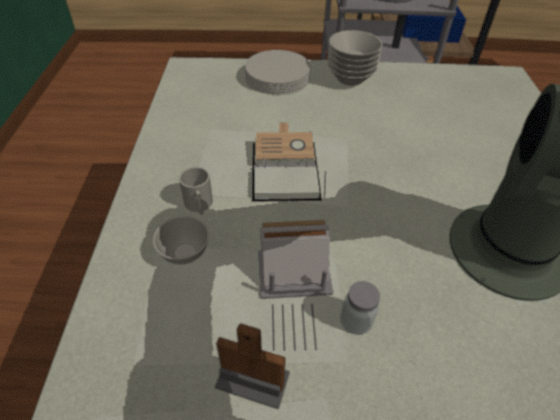

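View pics/top0.png

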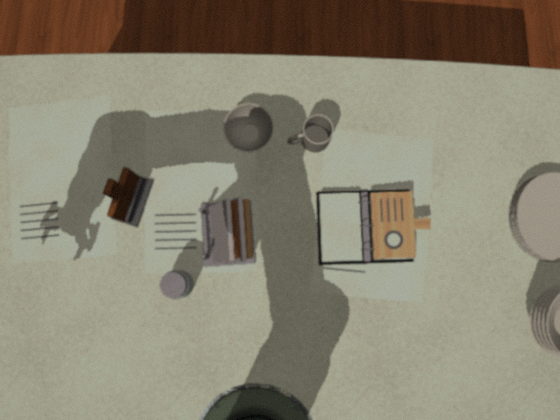

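```bash
cat > h.py <<'E'
import numpy as np, cv2
np.set_printoptions(precision=4,suppress=True)
from workcell import r
def cam(n,s=None):
    m=r.camera_model(n); K=m["camera_matrix"]; k1=m["k1"]
    if n=="wrist":
        T=np.eye(4);T[:3,:3]=s["orientation"];T[:3,3]=s["ee_pos"]; wc=T@m["tool_from_camera"]
    else: wc=np.linalg.inv(m["extrinsics"])
    return K,k1,wc
def ray(c,uv):
    K,k1,wc=c
    p=cv2.undistortPoints(np.array([[uv]],float),K,np.array([k1,0,0,0.]))[0,0]
    d=wc[:3,:3]@np.array([p[0],p[1],1.]); return wc[:3,3],d
def onz(c,uv,z):
    o,d=ray(c,uv); return o+d*(z-o[2])/d[2]
def dep(c,uv,D):
    o,d=ray(c,uv); return o+d*D[int(round(uv[1])),int(round(uv[0]))]
def tri(c1,u1,c2,u2):
    o1,d1=ray(c1,u1);o2,d2=ray(c2,u2)
    A=np.stack([d1,-d2],1);t=np.linalg.lstsq(A,o2-o1,rcond=None)[0]
    a=o1+d1*t[0];b=o2+d2*t[1];return (a+b)/2,np.linalg.norm(a-b)
def proj(c,P):
    K,k1,wc=c
    ce=np.linalg.inv(wc); q=ce[:3,:3]@P+ce[:3,3]; x=q[:2]/q[2]; x=x*(1+k1*(x@x))
    return K[:2,:2]@x+K[:2,2]
def zoom(im,x0,y0,w,h,f,name):
    z=cv2.resize(im[y0:y0+h,x0:x0+w],None,fx=f,fy=f,interpolation=cv2.INTER_CUBIC)
    z=cv2.convertScaleAbs(z,alpha=1.4,beta=10)
    for i in range(0,w,20): cv2.line(z,(i*f,0),(i*f,6),(0,0,255),1); cv2.putText(z,str(x0+i),(i*f,18),0,.4,(0,0,255))
    for i in range(0,h,20): cv2.line(z,(0,i*f),(6,i*f),(0,0,255),1); cv2.putText(z,str(y0+i),(8,i*f+4),0,.4,(0,0,255))
    cv2.imwrite(name,z)
E
python3 - <<'E'
from h import *
t=cv2.imread("pics/top0.png"); s=cv2.imread("pics/side0.png")
zoom(t,90,150,180,130,4,"pics/t0a.png")
zoom(t,300,170,150,110,5,"pics/t0b.png")
zoom(s,200,200,190,140,4,"pics/s0a.png")
zoom(s,200,310,130,100,6,"pics/s0b.png")
zoom(s,230,110,130,100,6,"pics/s0c.png")
E
```

```text
(no output)
```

View pics/t0a.png

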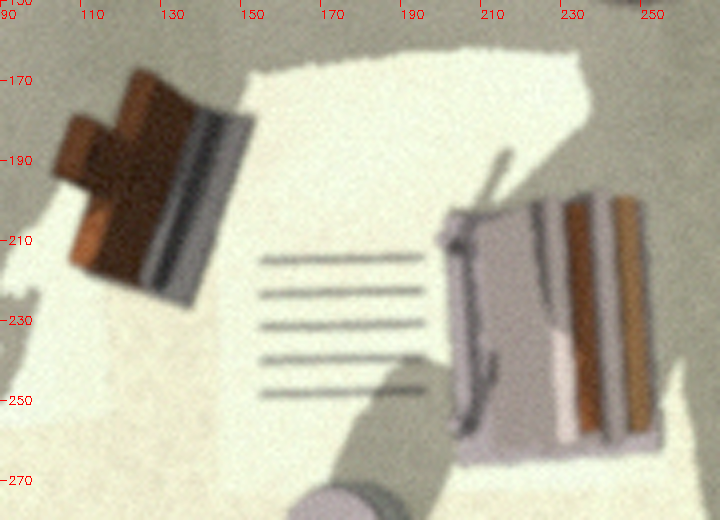

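View pics/t0b.png

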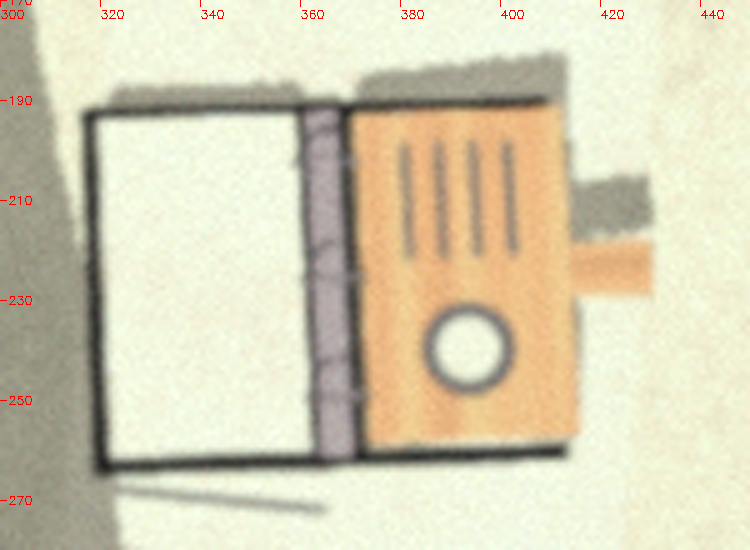

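View pics/s0a.png

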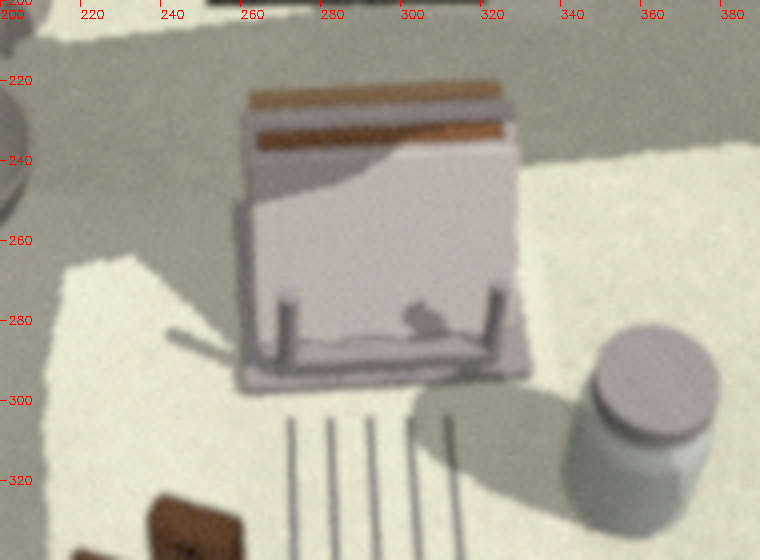

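View pics/s0b.png

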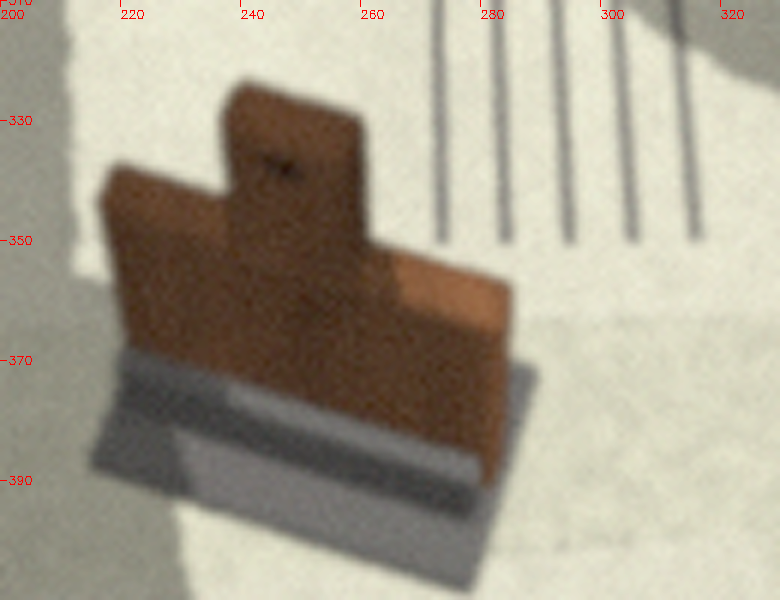

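View pics/s0c.png

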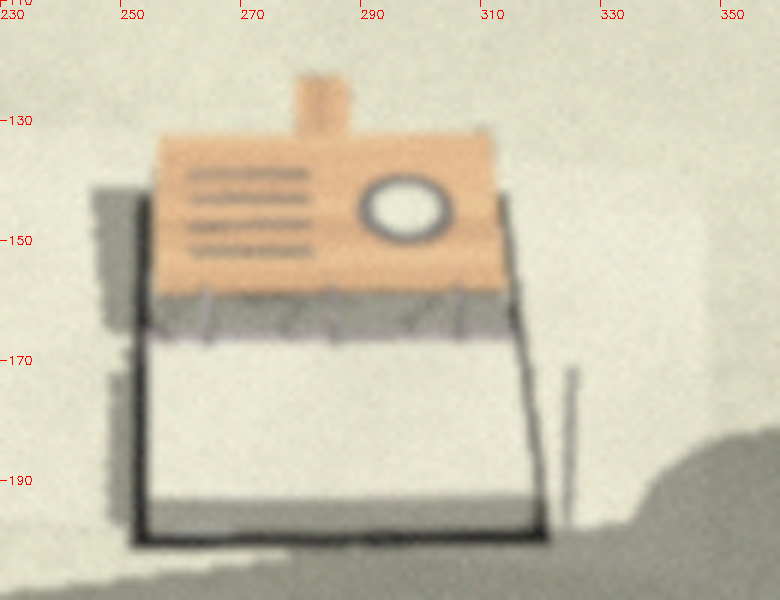

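Run:
```python
from h import *
T=cam("top");S=cam("side")
Dt=np.load("pics/top0.npy");Ds=np.load("pics/side0.npy")
print("depth mins",Dt.min(),Ds.min())
print("rack base corners top z.01", [onz(T,u,.01) for u in [(202.5,266),(255,263)]])
print("rack base corners side", [onz(S,u,.01) for u in [(259,295),(331,291.5)]])
print("post tops", onz(T,(202,210),.08), onz(S,(269.5,274),.08),onz(S,(323,271.5),.08))
for n,u in dict(b1a=(247,199.5),b1b=(253,257)).items(): print(n,onz(T,u,.108))
print("b1 side",onz(S,(262,223),.108),onz(S,(323,220.5),.108))
print("handle top", [onz(T,u,.198) for u in [(110,178.5),(103.5,193)]])
print("handle top side", [onz(S,u,.198) for u in [(241,323),(259.5,329)]])
print("handle depth side", [dep(S,u,Ds) for u in [(247,337),(243,345),(256,345),(230,352),(270,365)]])
print("tabtip top/side", tri(T,(430.5,218),S,(279.5,122.5)), tri(T,(430.5,229),S,(288,122.5)))
print("leaf corners", tri(T,(410,190.5),S,(256.5,132.5)), tri(T,(416,257),S,(311.5,132.5)))
print("tab depth", dep(T,(423,224),Dt), dep(S,(284,127),Ds),dep(T,(404,224),Dt),dep(T,(380,224),Dt))
print("binder cover corners top", [onz(T,u,.004) for u in [(317,192),(319.5,263.5),(413,260.5),(409,190)]])
print("binder cover corners side", [onz(S,u,.004) for u in [(252,201),(320.5,200)]])
```

```text
depth mins 0.0 0.0
rack base corners top z.01 [array([0.415 , 0.1349, 0.01  ]), array([0.4253, 0.0115, 0.01  ])]
rack base corners side [array([0.5666, 0.1441, 0.01  ]), array([0.4186, 0.1311, 0.01  ])]
post tops [0.5397 0.1319 0.08  ] [0.5453 0.1391 0.08  ] [0.4415 0.13   0.08  ]
b1a [0.562  0.0301 0.108 ]
b1b [0.4367 0.0136 0.108 ]
b1 side [0.5643 0.0339 0.108 ] [0.4388 0.0228 0.108 ]
handle top [array([0.587 , 0.3104, 0.198 ]), array([0.5566, 0.3222, 0.198 ])]
handle top side [array([0.5817, 0.3061, 0.198 ]), array([0.5539, 0.3148, 0.198 ])]
handle depth side [array([0.5719, 0.3242, 0.1903]), array([0.5795, 0.3214, 0.1569]), array([0.559 , 0.3271, 0.1708]), array([0.6029, 0.3143, 0.1141]), array([0.5378, 0.334 , 0.115 ])]
tabtip top/side (array([ 0.5362, -0.3962,  0.0456]), np.float64(0.0017322666848868528)) (array([ 0.5112, -0.3958,  0.0464]), np.float64(4.781650232476533e-05))
leaf corners (array([ 0.5994, -0.3477,  0.0458]), np.float64(0.0028248918475213794)) (array([ 0.4455, -0.363 ,  0.0382]), np.float64(0.0007070744440164779))
tab depth [ 0.5225 -0.3779  0.0465] [ 0.5223 -0.3745  0.0462] [ 0.5222 -0.3342  0.0402] [ 0.5219 -0.2793  0.0308]
binder cover corners top [array([ 0.5982, -0.1325,  0.004 ]), array([ 0.4276, -0.1407,  0.004 ]), array([ 0.4385, -0.3653,  0.004 ]), array([ 0.6087, -0.3567,  0.004 ])]
binder cover corners side [array([ 0.5978, -0.1259,  0.004 ]), array([ 0.4277, -0.1353,  0.004 ])]
```

```bash
cat >> h.py <<'E'
RC=np.array([.4965,.0785]);RY=.086
def rk(x,y): c,s=np.cos(RY),np.sin(RY); return RC+np.array([c*x-s*y,s*x+c*y])
def rkinv(p): c,s=np.cos(RY),np.sin(RY); d=np.asarray(p)[:2]-RC; return np.array([c*d[0]+s*d[1],-s*d[0]+c*d[1]])
def go(P,yawz=None):
    s=r.observe(); R=s["orientation"]
    print("t",s["t"],"pos",s["ee_pos"],"f",s["contact_force"],"w",s["width"],"j",s["joints"])
    cur=np.arctan2(R[1,2],R[0,2])
    print("slide cm",R.T@(np.asarray(P)-s["ee_pos"])*100,"turn", None if yawz is None else -((yawz-cur+np.pi)%(2*np.pi)-np.pi))
E
python3 - <<'E'
from h import *
p=rk(0,-.095); go([p[0],p[1],.2],np.pi/2+RY)
# rack & paddle by depth cloud
for n in("top","side"):
    C=cam(n);D=np.load(f"pics/{n}0.npy"); K,k1,wc=C
    v,u=np.mgrid[0:420,0:560]; q=cv2.undistortPoints(np.stack([u.ravel(),v.ravel()],1).astype(float)[:,None],K,np.array([k1,0,0,0.]))[:,0]
    P=(np.c_[q,np.ones(len(q))]*D.reshape(-1,1))@wc[:3,:3].T+wc[:3,3]; P=P[D.ravel()>0]; np.save(f"pics/{n}P.npy",P)
    m=(abs(P[:,0]-.575)<.1)&(abs(P[:,1]-.32)<.06)&(P[:,2]>.06)&(P[:,2]<.2)
    Q=P[m]; print(n,m.sum(),"paddle zmax",Q[:,2].max())
    h=Q[Q[:,2]>.14]; print(" handle xy",h[:,:2].min(0),h[:,:2].max(0),h.mean(0))
    f=Q[(Q[:,2]<.12)]
    c,s,w,(a)=*f[:,:2].mean(0),0,0
    U=np.linalg.svd(f[:,:2]-f[:,:2].mean(0))[2] if len(f)<5000 else 0
    print(" blade",f.mean(0),U, np.ptp((f[:,:2])@U[0]))
    ctr=f[:,:2]@U[0]; print("mid", (ctr.max()+ctr.min())/2*U[0]+np.mean(f[:,:2]@U[1])*U[1])
    # rack boards top
    m=(abs(P[:,0]-.5)<.08)&(abs(P[:,1]-.07)<.1)&(P[:,2]>.09)&(P[:,2]<.13); Q=P[m]
    print(" boards",len(Q),Q.min(0),Q.max(0), np.array([rkinv(x) for x in Q]).min(0),np.array([rkinv(x) for x in Q]).max(0))
E
```

```text
t 0.1 pos [0.2541 0.5707 0.2448] f [-0.0416  0.2399 -0.2148] w 0.08543765342817985 j [-1.2222  0.522  -0.0364  1.5999  0.0212  1.0211 -0.1128]
slide cm [ 46.7583   4.5275 -43.4192] turn -0.5048005630228536
top 959 paddle zmax 0.1999189991251893
 handle xy [0.5517 0.3005] [0.5884 0.3253] [0.5684 0.3095 0.182 ]
 blade [0.5688 0.3067 0.091 ] [[-0.9612  0.2758]
 [-0.2758 -0.9612]] 0.11492824440065352
mid [0.5681 0.3069]
 boards 1592 [0.4276 0.0159 0.09  ] [0.5676 0.0865 0.1144] [-0.0718 -0.0574] [0.0678 0.0032]
side 2217 paddle zmax 0.19997533292484737
 handle xy [0.5521 0.305 ] [0.5887 0.3278] [0.57   0.3207 0.1791]
 blade [0.5701 0.324  0.0913] [[-0.9646  0.2639]
 [ 0.2639  0.9646]] 0.1147505618839158
mid [0.5721 0.3235]
 boards 1835 [0.4278 0.0183 0.09  ] [0.5679 0.0919 0.1121] [-0.0706 -0.0565] [0.0687 0.0089]
```

Request:
apply_moves(
  plan=[
    {"slide":[46.8,4.0,-43.4],"turn":-0.505,"gripper":255},
    {"slide":[46.8,4.0,-43.4],"turn":-0.505,"gripper":255},
    {"slide":[46.8,4.0,-43.4],"turn":-0.505,"gripper":255},
    {"slide":[46.8,4.0,-43.4],"turn":-0.505,"gripper":255},
    {"slide":[46.8,4.0,-43.4],"turn":-0.505,"gripper":255},
    {"slide":[46.8,4.0,-43.4],"turn":-0.505,"gripper":255},
    {"slide":[46.8,4.0,-43.4],"turn":-0.505,"gripper":255},
    {"slide":[46.8,4.0,-43.4],"turn":-0.505,"gripper":255},
  ],
  squeeze=40,
)

```text
t: 1.1
ee_pos: [0.4508, 0.1102, 0.2139]
orientation: [[0.996, -0.0, -0.086], [0.086, -0.001, 0.996], [-0.0, -1.0, -0.001]]
contact_force: [1.0, 0.3, 0.5]
width: -0.0002
```

Run:
```python
from h import *
p=rk(0,-.095); go([p[0],p[1],.2],np.pi/2+RY)
```

```text
t 1.1 pos [0.4508 0.1102 0.2139] f [1.0173 0.2736 0.4765] w -0.00023996220437165453 j [-0.3486  0.3112 -0.0239  2.0418  0.0114  0.7892  1.2778]
slide cm [  4.279    1.4037 -13.0489] turn 0.00039276460313519834
```

Request:
apply_moves(
  plan=[
    {"slide":[2,0.5,-6],"turn":0,"gripper":255},
    {"slide":[4.3,1.4,-13],"turn":0,"gripper":255},
    {"slide":[4.3,1.4,-13],"turn":0,"gripper":255},
    {"slide":[4.3,6.5,-13],"turn":0,"gripper":255},
    {"slide":[4.3,11.4,-13],"turn":0,"gripper":255},
    {"slide":[4.3,11.4,-12.5],"turn":0,"gripper":255},
  ],
)

```text
t: 1.85
ee_pos: [0.5024, -0.0103, 0.0978]
orientation: [[0.996, -0.006, -0.086], [0.086, -0.001, 0.996], [-0.006, -1.0, -0.001]]
contact_force: [0.1, -0.1, 0.4]
width: -0.0003
```

Run:
```python
from h import *
s=r.observe();print(rkinv(s["ee_pos"]))
p=rk(0,-.03); go([p[0],p[1],.1],np.pi/2+RY)
im,d=r.grab_frame("side"); zoom(im,180,150,200,150,4,"pics/s1.png")
```

```text
[-0.0018 -0.089 ]
t 1.85 pos [ 0.5024 -0.0103  0.0978] f [ 0.0641 -0.0863  0.4474] w -0.0003224004267325928 j [-0.1084  0.5577  0.0141  2.0327 -0.013   0.5573  1.5721]
slide cm [ 0.1797 -0.2243  5.9002] turn 0.000583894807096641
```

View pics/s1.png

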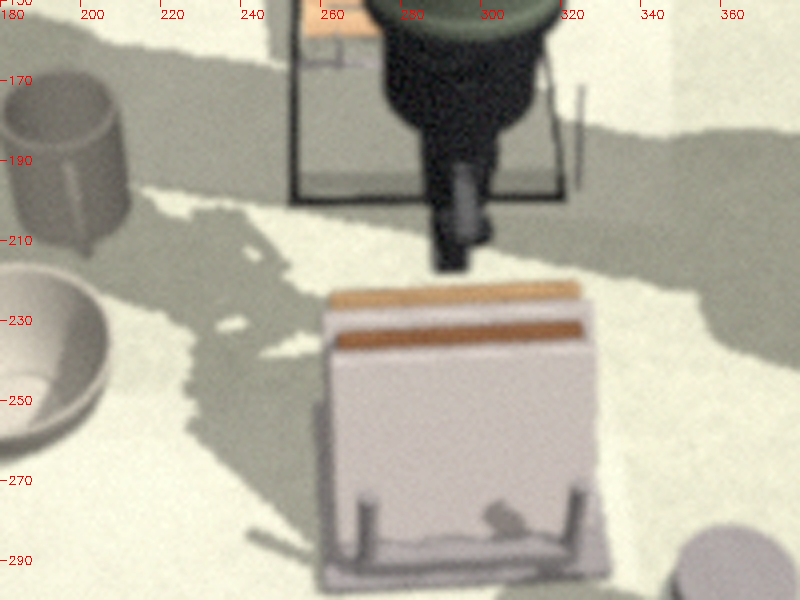

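Request:
apply_moves(
  plan=[
    {"slide":[0.2,-0.2,0.8],"turn":0,"gripper":255},
    {"slide":[0.2,-0.2,1.5],"turn":0,"gripper":255},
    {"slide":[0.2,-0.2,2.1],"turn":0,"gripper":255},
    {"slide":[0.2,-0.2,2.7],"turn":0,"gripper":255},
    {"slide":[0.2,-0.2,3.3],"turn":0,"gripper":255},
    {"slide":[0.2,-0.2,3.9],"turn":0,"gripper":255},
    {"slide":[0.2,-0.2,4.5],"turn":0,"gripper":255},
    {"slide":[0.2,-0.2,5.0],"turn":0,"gripper":255},
  ],
)

```text
t: 2.9
ee_pos: [0.5012, 0.0411, 0.1017]
orientation: [[0.996, -0.003, -0.087], [0.087, -0.001, 0.996], [-0.003, -1.0, -0.0]]
contact_force: [-0.1, 0.6, -1.1]
width: 0.0001
```

Run:
```python
from h import *
s=r.observe();print(rkinv(s["ee_pos"]))
p=rk(0,-.02); go([p[0],p[1],.1],np.pi/2+RY)
im,d=r.grab_frame("side"); zoom(im,180,150,200,150,4,"pics/s2.png")
im,d=r.grab_frame("top"); zoom(im,180,170,120,110,6,"pics/t2.png")
```

```text
[ 0.0014 -0.0377]
t 2.9 pos [0.5012 0.0411 0.1017] f [-0.0682  0.583  -1.1332] w 0.00010632543426881997 j [-0.214   0.5502  0.0191  2.0324 -0.0189  0.5623  1.4767]
slide cm [-0.1407  0.1745  1.7708] turn 0.0015395862910829727
```

View pics/s2.png

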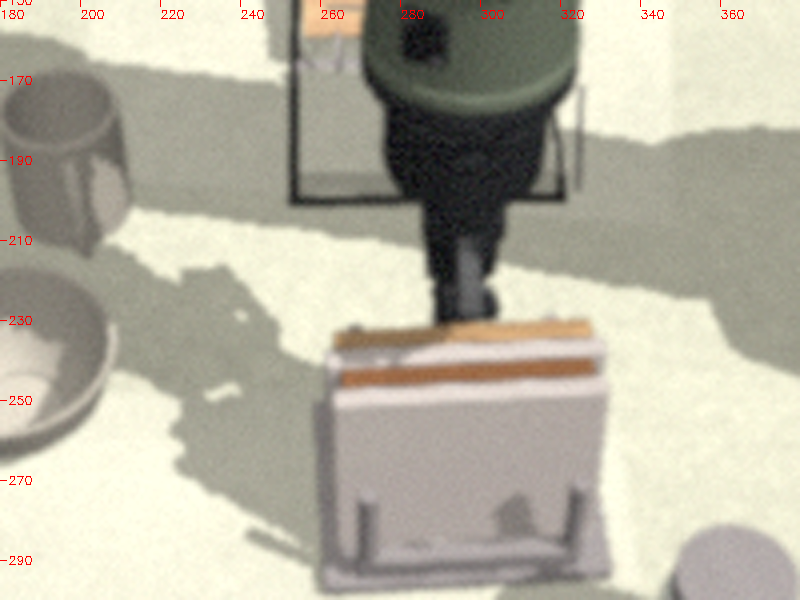

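View pics/t2.png

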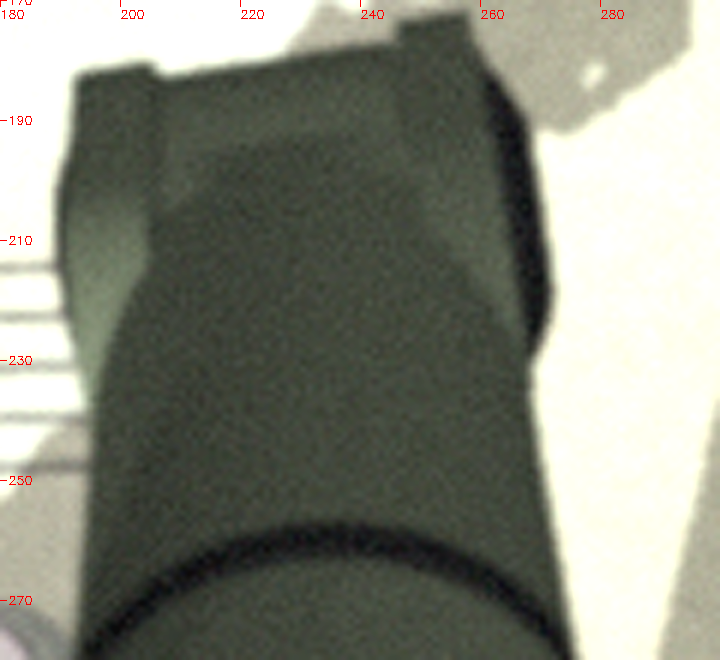

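Boards have tipped most of the way (tops near rows 230–250 in side view); force is low. Continue more slowly.

Request:
apply_moves(
  plan=[
    {"slide":[-0.1,0,0.5],"turn":0,"gripper":255},
    {"slide":[-0.1,0,0.9],"turn":0,"gripper":255},
    {"slide":[-0.1,0,1.3],"turn":0,"gripper":255},
    {"slide":[-0.1,0,1.3],"turn":0,"gripper":255},
  ],
)

```text
t: 3.5
ee_pos: [0.4991, 0.0544, 0.1018]
orientation: [[0.996, -0.003, -0.088], [0.088, -0.0, 0.996], [-0.003, -1.0, -0.0]]
contact_force: [0.7, 0.3, 0.3]
width: 0.0001
```

Run:
```python
from h import *
s=r.observe();print(rkinv(s["ee_pos"]))
p=rk(0,-.02); go([p[0],p[1],.1],np.pi/2+RY)
im,d=r.grab_frame("side"); zoom(im,180,150,200,150,4,"pics/s3.png")
```

```text
[ 0.0005 -0.0242]
t 3.5 pos [0.4991 0.0544 0.1018] f [0.6659 0.3158 0.3182] w 8.710141884752439e-05 j [-0.2416  0.5492  0.02    2.0346 -0.0203  0.5609  1.4521]
slide cm [-0.0468  0.177   0.4206] turn 0.0025520452045721953
```

View pics/s3.png

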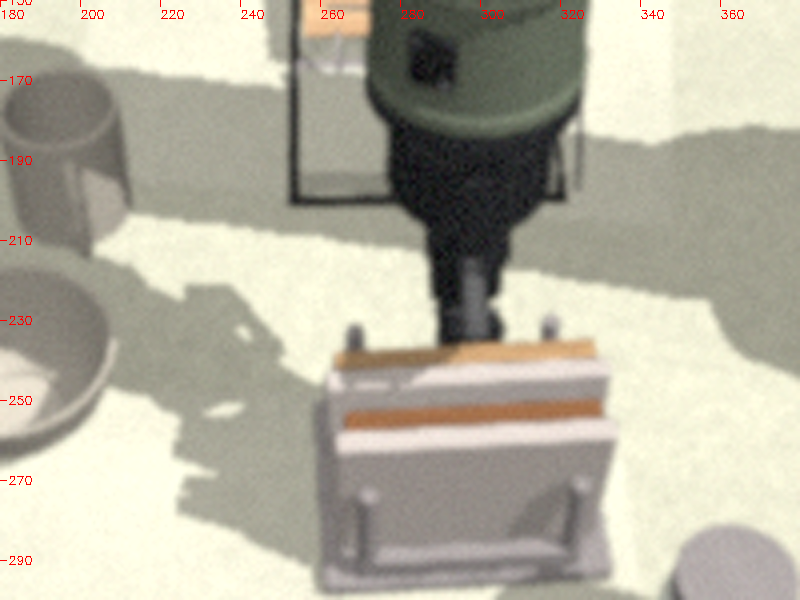

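Request:
apply_moves(
  plan=[
    {"slide":[-0.05,0,0.4],"turn":0,"gripper":255},
    {"slide":[-0.05,0,0.8],"turn":0,"gripper":255},
    {"slide":[-0.05,0,0.8],"turn":0,"gripper":255},
  ],
)

```text
t: 3.92
ee_pos: [0.4978, 0.0626, 0.1018]
orientation: [[0.996, -0.003, -0.089], [0.089, -0.0, 0.996], [-0.003, -1.0, 0.0]]
contact_force: [-1.0, -0.5, 0.0]
width: -0.0003
```

Run:
```python
from h import *
s=r.observe();print(rkinv(s["ee_pos"]))
p=rk(0,-.02); go([p[0],p[1],.1],np.pi/2+RY)
im,d=r.grab_frame("side"); zoom(im,180,150,200,150,4,"pics/s4.png")
```

```text
[-0.0001 -0.016 ]
t 3.925 pos [0.4978 0.0626 0.1018] f [-0.978  -0.4918  0.0112] w -0.0003039029004615699 j [-0.2585  0.5489  0.0207  2.0353 -0.0211  0.5605  1.4368]
slide cm [ 0.0045  0.1769 -0.4026] turn 0.0029567262778060766
```

View pics/s4.png

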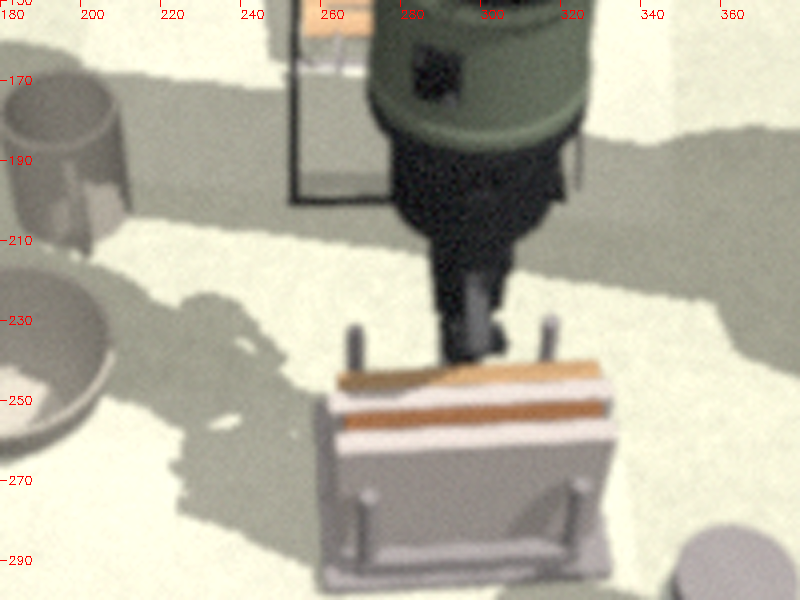

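Request:
apply_moves(
  plan=[
    {"slide":[0,0,0.3],"turn":0,"gripper":255},
    {"slide":[0,0,0.5],"turn":0,"gripper":255},
    {"slide":[0,0,0.5],"turn":0,"gripper":255},
  ],
)

```text
t: 4.35
ee_pos: [0.4974, 0.0671, 0.1017]
orientation: [[0.996, -0.003, -0.088], [0.088, -0.001, 0.996], [-0.003, -1.0, -0.0]]
contact_force: [0.8, -3.0, -0.6]
width: 0.0002
```

Run:
```python
from h import *
s=r.observe();print(rkinv(s["ee_pos"]),s["contact_force"])
im,d=r.grab_frame("side"); zoom(im,180,150,200,150,4,"pics/s5.png")
```

```text
[-0.0001 -0.0115] [ 0.777  -2.9939 -0.5684]
```

View pics/s5.png

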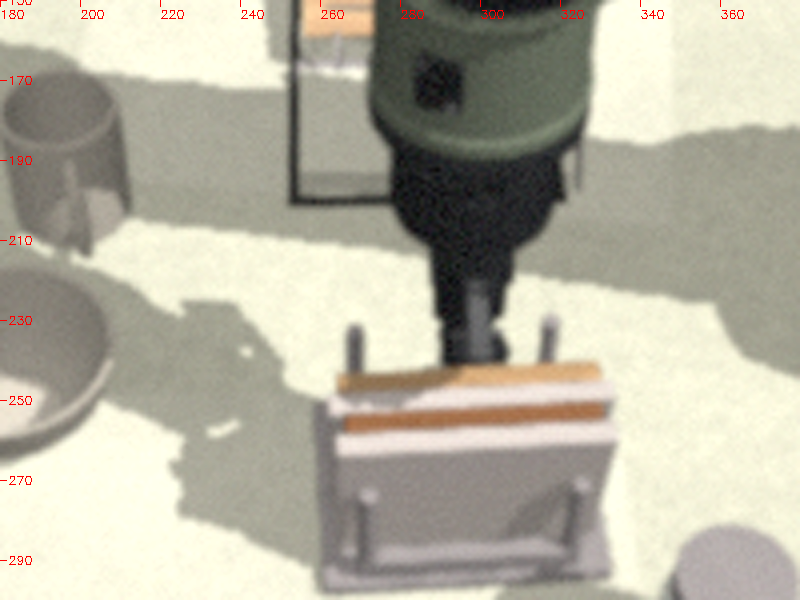

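Request:
apply_moves(
  plan=[
    {"slide":[0,0,-1.0],"turn":0,"gripper":255},
    {"slide":[0,0,-2.5],"turn":0,"gripper":255},
    {"slide":[0,-5,-2.5],"turn":0,"gripper":200},
    {"slide":[0,-10,-2.5],"turn":0,"gripper":100},
    {"slide":[0,-15,-2.5],"turn":0,"gripper":0},
    {"slide":[0,-15.5,-2.5],"turn":0,"gripper":0},
  ],
)

```text
t: 5.15
ee_pos: [0.5014, 0.0413, 0.26]
orientation: [[0.996, 0.002, -0.087], [0.087, 0.0, 0.996], [0.002, -1.0, 0.0]]
contact_force: [-0.5, 0.3, 0.3]
width: 0.0718
```

Run:
```python
from h import *
go([.57,.315,.255],np.pi/2-.274)
```

```text
t 5.15 pos [0.5014 0.0413 0.26  ] f [-0.4766  0.2757  0.2578] w 0.07181075582685133 j [-0.2307  0.3093  0.0383  1.9024 -0.0145  0.9278  1.4727]
slide cm [ 9.2264  0.523  26.6635] turn 0.3614306347541536
```

Request:
apply_moves(
  plan=[
    {"slide":[2,0,6],"turn":0.1,"gripper":0},
    {"slide":[4,0,12],"turn":0.2,"gripper":0},
    {"slide":[6,0,18],"turn":0.3,"gripper":0},
    {"slide":[8,0,24],"turn":0.361,"gripper":0},
    {"slide":[9.2,0,26.6],"turn":0.361,"gripper":0},
    {"slide":[9.2,0,26.6],"turn":0.361,"gripper":0},
    {"slide":[9.2,0,26.6],"turn":0.361,"gripper":0},
  ],
)

```text
t: 6.02
ee_pos: [0.57, 0.3128, 0.2595]
orientation: [[0.962, 0.001, 0.271], [-0.271, -0.001, 0.962], [0.002, -1.0, -0.0]]
contact_force: [0.1, -0.7, 0.8]
width: 0.0857
```

Run:
```python
from h import *
s=r.observe()
im,D=r.grab_frame("wrist"); cv2.imwrite("pics/w1.png",im); C=cam("wrist",s)
print(s["ee_pos"],np.arctan2(*s["orientation"][:2,2][::-1]))
v,u=np.mgrid[0:420,0:560]; K,k1,wc=C
q=cv2.undistortPoints(np.stack([u.ravel(),v.ravel()],1).astype(float)[:,None],K,np.array([k1,0,0,0.]))[:,0]
P=(np.c_[q,np.ones(len(q))]*D.reshape(-1,1))@wc[:3,:3].T+wc[:3,3]; P=P[D.ravel()>0]
m=(abs(P[:,0]-.57)<.06)&(abs(P[:,1]-.315)<.06)&(P[:,2]>.19)&(P[:,2]<.205);h=P[m]
print("handle top",m.sum(),h.mean(0)); 
if m.sum()>5: print(cv2.minAreaRect(h[:,:2].astype(np.float32)*1000))
print(proj(C,np.array([.57,.315,.198])))
im,d=r.grab_frame("side"); zoom(im,190,190,180,130,4,"pics/s6.png")
```

```text
[0.57   0.3128 0.2595] 1.2960239488797414
handle top 1261 [0.5687 0.3144 0.1972]
((570.2044677734375, 314.21234130859375), (15.919137954711914, 35.3983154296875), 73.83692932128906)
[286.2453 240.0568]
```

View pics/w1.png

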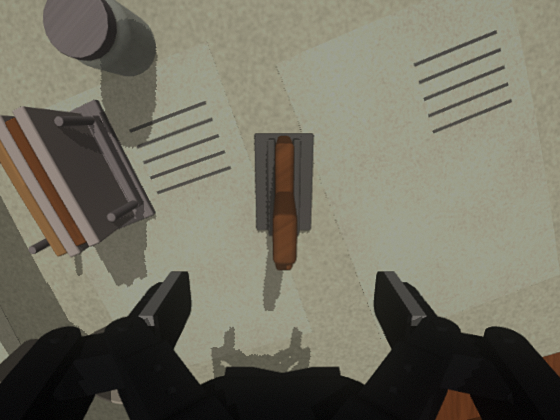

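View pics/s6.png

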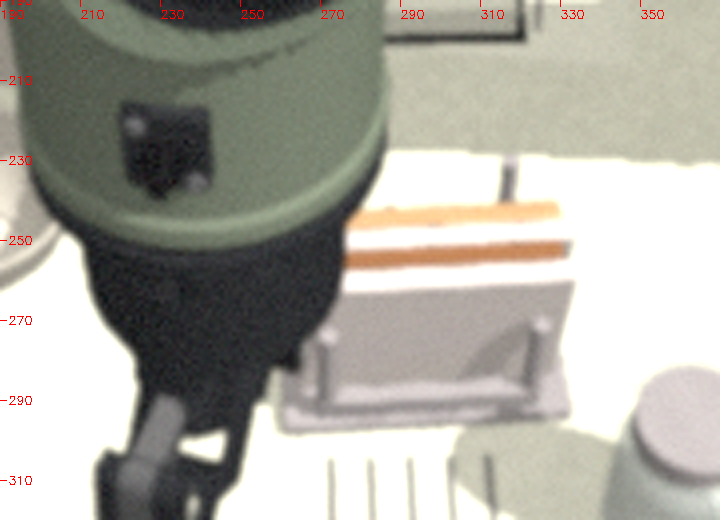

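Request:
apply_moves(
  plan=[
    {"slide":[0,4,0.1],"turn":0,"gripper":0},
    {"slide":[0,8,0.15],"turn":0,"gripper":0},
    {"slide":[0,10,0.15],"turn":0,"gripper":0},
    {"slide":[0,10,0.15],"turn":0,"gripper":255},
    {"slide":[0,10,0.15],"turn":0,"gripper":255},
    {"slide":[0,10,0.15],"turn":0,"gripper":255},
    {"slide":[0,10,0.15],"turn":0,"gripper":255},
    {"slide":[0,10,0.15],"turn":0,"gripper":255},
  ],
  squeeze=60,
)

```text
t: 7.12
ee_pos: [0.5711, 0.3143, 0.1611]
orientation: [[0.962, 0.003, 0.272], [-0.272, 0.001, 0.962], [0.003, -1.0, 0.001]]
contact_force: [0.1, -0.2, 6.1]
width: 0.0155
```

Request:
apply_moves(
  plan=[
    {"slide":[0,0,0],"turn":0,"gripper":255},
  ],
)

```text
t: 7.25
ee_pos: [0.571, 0.3143, 0.1613]
orientation: [[0.962, 0.003, 0.272], [-0.272, 0.001, 0.962], [0.003, -1.0, 0.002]]
contact_force: [0.2, 0.6, -3.7]
width: 0.0153
```

Request:
apply_moves(
  plan=[
    {"slide":[0,-1.5,0],"turn":0,"gripper":255},
    {"slide":[0,-4,0],"turn":0,"gripper":255},
    {"slide":[0,-7,0],"turn":0,"gripper":255},
    {"slide":[0,-10,0],"turn":0,"gripper":255},
    {"slide":[0,-13,0],"turn":0,"gripper":255},
    {"slide":[0,-15,0],"turn":0,"gripper":255},
    {"slide":[0,-15,0],"turn":0,"gripper":255},
    {"slide":[0,-15,0],"turn":0,"gripper":255},
  ],
)

```text
t: 8.25
ee_pos: [0.5702, 0.3141, 0.3107]
orientation: [[0.962, 0.003, 0.272], [-0.272, 0.0, 0.962], [0.002, -1.0, 0.001]]
contact_force: [0.7, -0.1, -3.8]
width: 0.0153
```

Run:
```python
from h import *
p=rk(0,-.045); go([p[0],p[1],.31],np.pi/2+RY)
im,d=r.grab_frame("side"); cv2.imwrite("pics/s7.png",im)
```

```text
t 8.25 pos [0.5702 0.3141 0.3107] f [ 0.7171 -0.1009 -3.7701] w 0.015339061734110803 j [-0.6364  0.5092  0.064   1.4514 -0.0323  1.1798  0.7274]
slide cm [  0.9007   0.0439 -28.8835] turn -0.3610935408276372
```

View pics/s7.png

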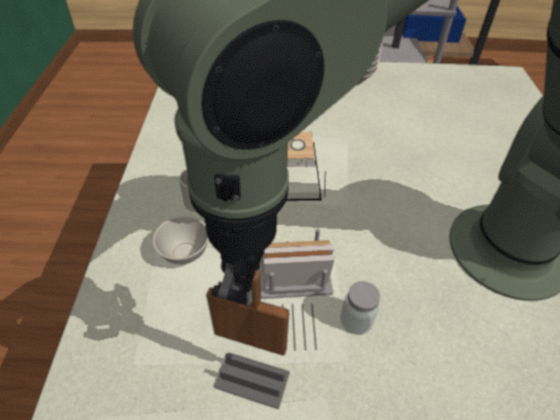

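Run:
```python
from h import *
im,d=r.grab_frame("top"); zoom(im,180,180,110,100,7,"pics/t8.png"); np.save("pics/t8.npy",d)
C=cam("top");K,k1,wc=C
v,u=np.mgrid[0:420,0:560]; q=cv2.undistortPoints(np.stack([u.ravel(),v.ravel()],1).astype(float)[:,None],K,np.array([k1,0,0,0.]))[:,0]
P=(np.c_[q,np.ones(len(q))]*d.reshape(-1,1))@wc[:3,:3].T+wc[:3,3]
c,s=np.cos(RY),np.sin(RY); Q=(P[:,:2]-RC)@np.array([[c,-s],[s,c]])
for lo,hi in((.1,.125),(.06,.09)):
    m=(P[:,2]>lo)&(P[:,2]<hi)&(abs(Q[:,0])<.08)&(abs(Q[:,1])<.08)
    print(lo,m.sum(),Q[m].min(0),Q[m].max(0),P[m,2].mean())
    if lo<.08: 
        for a in (1,-1):
          for b in (1,-1):
            k=m&(Q[:,0]*a>.03)&(Q[:,1]*b>.02); print(a,b,k.sum(),Q[k].mean(0) if k.any() else 0, P[k,2].max() if k.any() else 0)
m=(P[:,2]>.1)&(P[:,2]<.125)&(abs(Q[:,0])<.08)&(abs(Q[:,1])<.08)
for x0 in(-.06,-.04,-.02,0,.02,.04,.06):
    k=m&(abs(Q[:,0]-x0)<.008); print(x0,Q[k,1].min(),Q[k,1].max())
```

```text
0.1 1432 [-0.0716 -0.0004] [0.0667 0.0515] 0.11461401042308136
0.06 213 [-0.0713 -0.055 ] [0.0649 0.0569] 0.07528674233370575
1 1 3 [0.0548 0.0503] 0.08072127914432858
1 -1 19 [ 0.0494 -0.0499] 0.08357700513570232
-1 1 9 [-0.0675  0.0334] 0.0856619182622611
-1 -1 16 [-0.054 -0.051] 0.08459187204705909
-0.06 -0.00035475246706874583 0.05060589089746158
-0.04 0.00015523732076339817 0.05012030806682425
-0.02 0.0011928863483627258 0.05103317146980952
0 0.0004247564281460117 0.04974207559093061
0.02 0.0011874452863056533 0.05149628100121299
0.04 0.0020727928194579012 0.050035813446551565
0.06 0.003255463031588972 0.051480153268533516
```

View pics/t8.png

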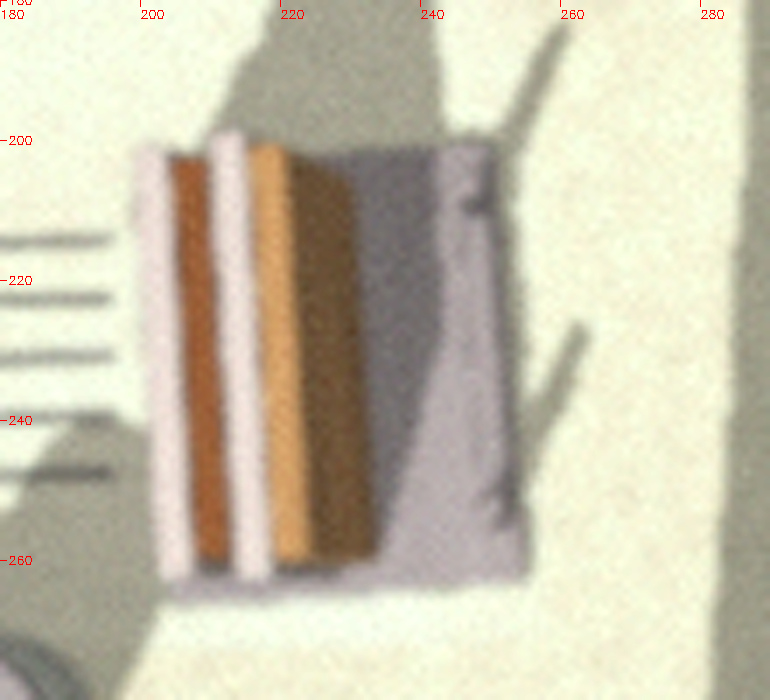

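Run:
```python
from h import *
T=cam("top")
for u in [(230.5,205),(232,230),(233.5,255)]: print("foot",rkinv(onz(T,u,.01)))
for u in [(221,203),(223,230),(225,258)]: print("top",rkinv(onz(T,u,.115)))
for u in [(252.5,210),(255.5,255)]: print("edge",rkinv(onz(T,u,.01)))
p=rk(0,-.027); go([p[0],p[1],.31],np.pi/2+RY)
```

```text
foot [ 0.064  -0.0106]
foot [ 0.0043 -0.0109]
foot [-0.0549 -0.0112]
top [0.056 0.003]
top [-0.0031  0.0017]
top [-0.0638  0.0006]
edge [ 0.0488 -0.0622]
edge [-0.058  -0.0629]
t 8.35 pos [0.5701 0.3141 0.3103] f [-0.7053 -0.2283 -2.3994] w 0.015391883429477827 j [-0.6363  0.5098  0.064   1.4514 -0.0323  1.1799  0.7275]
slide cm [  0.2667   0.0226 -27.197 ] turn -0.361131660374582
```

Request:
apply_moves(
  plan=[
    {"slide":[0.1,0,-4],"turn":-0.1,"gripper":255},
    {"slide":[0.1,0,-9],"turn":-0.2,"gripper":255},
    {"slide":[0.2,0,-14],"turn":-0.3,"gripper":255},
    {"slide":[0.2,0,-19],"turn":-0.365,"gripper":255},
    {"slide":[0.3,0,-24],"turn":-0.365,"gripper":255},
    {"slide":[0.3,0,-27],"turn":-0.365,"gripper":255},
    {"slide":[0.3,0,-27.4],"turn":-0.365,"gripper":255},
    {"slide":[0.3,0,-27.4],"turn":-0.365,"gripper":255},
  ],
)

```text
t: 9.35
ee_pos: [0.4986, 0.0499, 0.31]
orientation: [[0.996, 0.002, -0.09], [0.09, -0.0, 0.996], [0.002, -1.0, -0.0]]
contact_force: [0.2, 0.3, -3.8]
width: 0.0155
```

Run:
```python
from h import *
p=rk(0,-.029); s=r.observe(); print(rkinv(s["ee_pos"])); go([p[0],p[1],.1633],np.pi/2+RY+.004)
im,d=r.grab_frame("side"); cv2.imwrite("pics/s9.png",im)
im,d=r.grab_frame("wrist"); cv2.imwrite("pics/w9.png",im)
```

```text
[-0.0003 -0.0287]
t 9.35 pos [0.4986 0.0499 0.31  ] f [ 0.2425  0.2866 -3.7876] w 0.015462163722326791 j [-0.2578  0.2519  0.0484  1.8415 -0.0134  1.0467  1.4565]
slide cm [ 0.0067 14.6703 -0.0314] turn -0.00010106587679192813
```

View pics/s9.png

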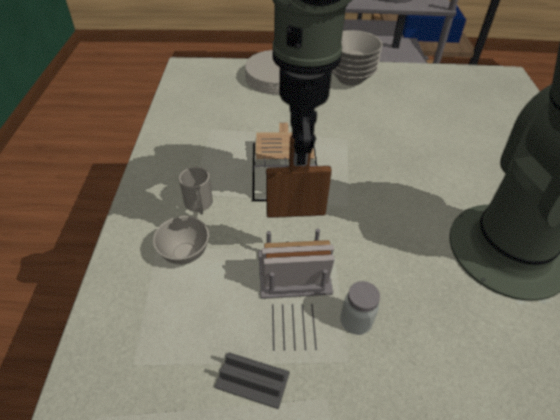

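View pics/w9.png

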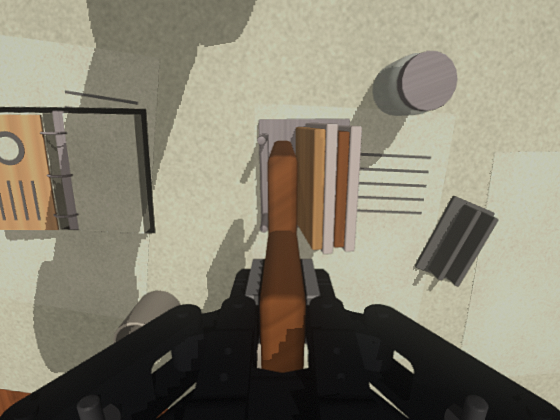

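Request:
apply_moves(
  plan=[
    {"slide":[0,2.5,0],"turn":0,"gripper":255},
    {"slide":[0,4.5,0],"turn":0,"gripper":255},
    {"slide":[0,6,0],"turn":0,"gripper":255},
    {"slide":[0,7.5,0],"turn":0,"gripper":255},
    {"slide":[0,9,0],"turn":0,"gripper":255},
    {"slide":[0,9,0],"turn":0,"gripper":255},
  ],
)

```text
t: 10.2
ee_pos: [0.4985, 0.0505, 0.219]
orientation: [[0.996, 0.0, -0.091], [0.091, -0.0, 0.996], [0.0, -1.0, -0.0]]
contact_force: [-0.0, -0.3, -4.0]
width: 0.0155
```

Run:
```python
from h import *
p=rk(0,-.029); s=r.observe(); print(rkinv(s["ee_pos"])); go([p[0],p[1],.1633],np.pi/2+RY+.004)
im,d=r.grab_frame("side"); zoom(im,200,150,180,150,4,"pics/s10.png")
im,d=r.grab_frame("wrist"); cv2.imwrite("pics/w10.png",im)
```

```text
[-0.0004 -0.028 ]
t 10.2 pos [0.4985 0.0505 0.219 ] f [-0.0409 -0.3253 -3.9735] w 0.01552230561920526 j [-0.2508  0.3599  0.0398  1.9514 -0.0184  0.8305  1.4609]
slide cm [ 0.0394  5.5717 -0.0943] turn 0.0012419671127705811
```

View pics/s10.png

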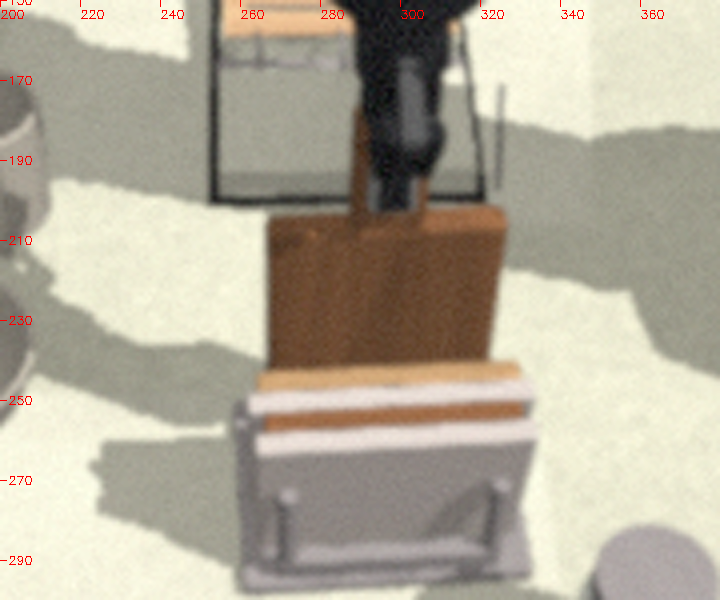

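View pics/w10.png

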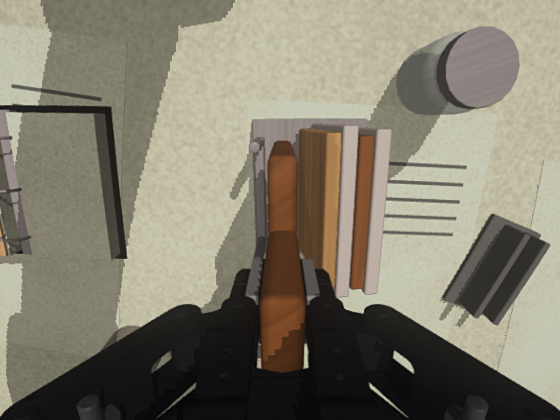

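Paddle is between board 1 and the posts (wrist view: paddle cols 268–297, post ~255, board foot ~300), no contact. Lower further.

Request:
apply_moves(
  plan=[
    {"slide":[0,1.5,-0.1],"turn":0,"gripper":255},
    {"slide":[0,3,-0.1],"turn":0,"gripper":255},
    {"slide":[0,4,-0.1],"turn":0,"gripper":255},
    {"slide":[0,4.6,-0.1],"turn":0,"gripper":255},
    {"slide":[0,5.0,-0.1],"turn":0,"gripper":255},
    {"slide":[0,5.0,-0.1],"turn":0,"gripper":255},
  ],
)

```text
t: 11.05
ee_pos: [0.4993, 0.0496, 0.1701]
orientation: [[0.996, 0.002, -0.091], [0.091, 0.0, 0.996], [0.002, -1.0, -0.0]]
contact_force: [0.2, 0.5, -4.3]
width: 0.0151
```

Run:
```python
from h import *
p=rk(0,-.029); s=r.observe(); print(rkinv(s["ee_pos"])); go([p[0],p[1],.1633],np.pi/2+RY+.004)
```

```text
[ 0.0003 -0.029 ]
t 11.05 pos [0.4993 0.0496 0.1701] f [ 0.2283  0.4902 -4.2729] w 0.015094432245845309 j [-0.2438  0.4321  0.0342  1.9956 -0.0213  0.7124  1.4653]
slide cm [-0.0301  0.6805  0.0032] turn 0.0010792356457383079
```

Request:
apply_moves(
  plan=[
    {"slide":[0,0.3,0],"turn":0,"gripper":255},
    {"slide":[0,0.5,0],"turn":0,"gripper":255},
    {"slide":[0,0.7,0],"turn":0,"gripper":255},
    {"slide":[0,0.8,0],"turn":0,"gripper":255},
    {"slide":[0,0.8,0],"turn":0,"gripper":255},
  ],
)

```text
t: 11.68
ee_pos: [0.4995, 0.0496, 0.1631]
orientation: [[0.996, 0.003, -0.091], [0.091, 0.0, 0.996], [0.003, -1.0, 0.0]]
contact_force: [-7.7, -1.3, 19.4]
width: 0.0154
```

Request:
apply_moves(
  plan=[
    {"slide":[0,-0.05,0],"turn":0,"gripper":255},
    {"slide":[0,-0.05,0],"turn":0,"gripper":190},
    {"slide":[0,-0.05,0],"turn":0,"gripper":150},
    {"slide":[0,-0.05,0],"turn":0,"gripper":120},
    {"slide":[0,-0.05,0],"turn":0,"gripper":120},
  ],
)

```text
t: 12.3
ee_pos: [0.4995, 0.0496, 0.1635]
orientation: [[0.996, 0.003, -0.091], [0.091, 0.0, 0.996], [0.003, -1.0, -0.0]]
contact_force: [-0.4, -0.4, -0.4]
width: 0.0454
```

Run:
```python
from h import *
s=r.observe();print(s["ee_pos"],s["contact_force"],s["width"])
im,d=r.grab_frame("side"); zoom(im,200,150,180,150,4,"pics/s11.png")
im,d=r.grab_frame("wrist"); cv2.imwrite("pics/w11.png",im)
```

```text
[0.4995 0.0496 0.1635] [-0.4165 -0.3662 -0.3868] 0.0454233499752205
```

View pics/s11.png

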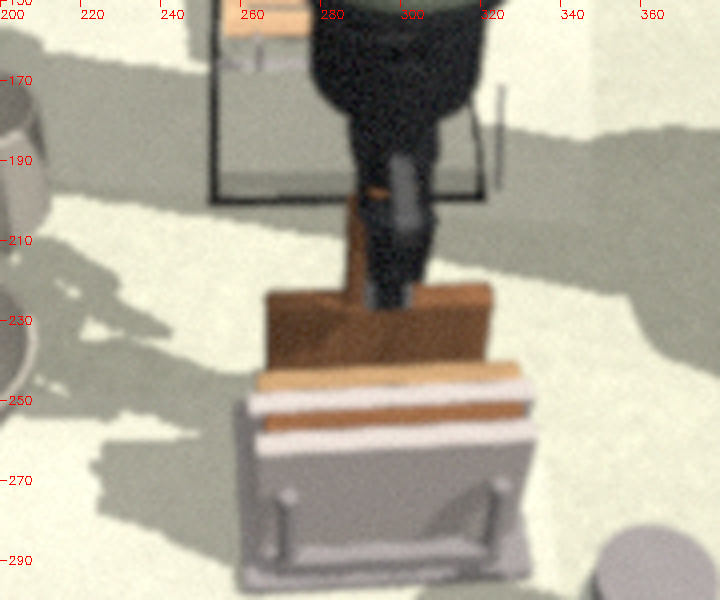

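View pics/w11.png

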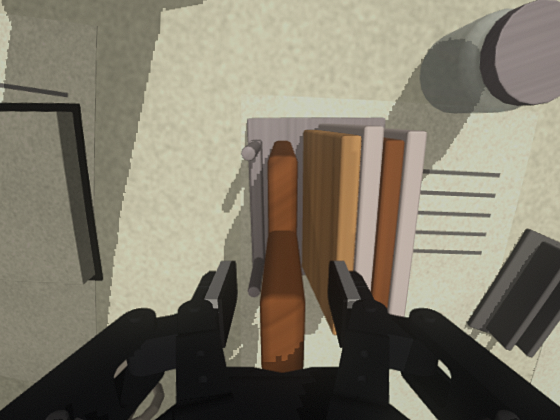

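Request:
apply_moves(
  plan=[
    {"slide":[0,0,0],"turn":0,"gripper":60},
    {"slide":[0,-2,0],"turn":0,"gripper":60},
    {"slide":[0,-6,0],"turn":0,"gripper":60},
    {"slide":[0,-11,0],"turn":0,"gripper":60},
    {"slide":[0,-13,0],"turn":0,"gripper":60},
    {"slide":[0,-13,0],"turn":0,"gripper":60},
  ],
)

```text
t: 13.15
ee_pos: [0.4997, 0.0496, 0.2948]
orientation: [[0.996, 0.005, -0.091], [0.091, 0.001, 0.996], [0.005, -1.0, 0.0]]
contact_force: [0.5, -0.0, -0.0]
width: 0.0651
```

Run:
```python
from h import *
s=r.observe();print(s["ee_pos"],s["contact_force"],s["width"])
im,d=r.grab_frame("side"); zoom(im,200,100,200,150,4,"pics/s12.png")
im,d=r.grab_frame("top"); cv2.imwrite("pics/t12.png",im); zoom(im,290,170,150,110,5,"pics/t12b.png")
C=cam("top");S=cam("side")
go([.52,-.25,.26],np.pi)
go([.52,-.25,.26],0)
```

```text
[0.4997 0.0496 0.2948] [ 0.4942 -0.0155 -0.0486] 0.0650508565824419
t 13.25 pos [0.4989 0.0495 0.293 ] f [-0.4107  0.0221  0.2477] w 0.06472595234751263 j [-0.2566  0.2695  0.0484  1.8648 -0.0149  1.0057  1.4598]
slide cm [ -0.6236   3.296  -30.0203] turn -1.4798190206721653
t 13.25 pos [0.4989 0.0495 0.293 ] f [-0.4107  0.0221  0.2477] w 0.06472595234751263 j [-0.2566  0.2695  0.0484  1.8648 -0.0149  1.0057  1.4598]
slide cm [ -0.6236   3.296  -30.0203] turn 1.6617736329176274
```

View pics/s12.png

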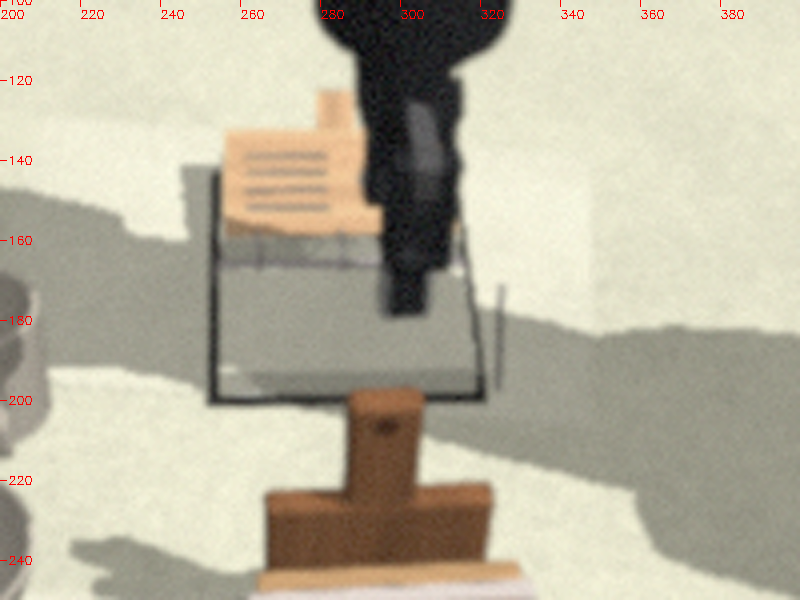

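View pics/t12.png

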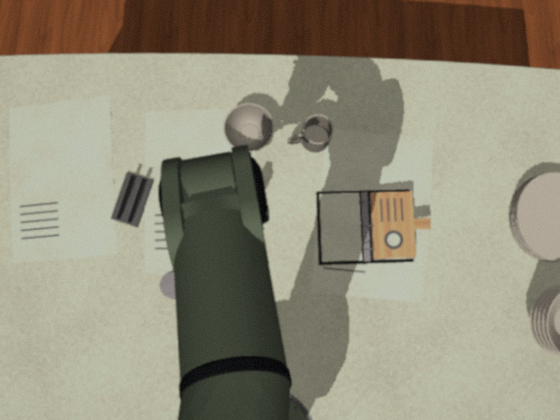

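Run:
```python
from h import *
go([.5245,-.384,.17],.051)
```

```text
t 13.25 pos [0.4989 0.0495 0.293 ] f [-0.4107  0.0221  0.2477] w 0.06472595234751263 j [-0.2566  0.2695  0.0484  1.8648 -0.0149  1.0057  1.4598]
slide cm [ -1.4112  12.2954 -43.4051] turn 1.6107736329176274
```

Request:
apply_moves(
  plan=[
    {"slide":[0,0,-5],"turn":0.18,"gripper":60},
    {"slide":[0,0,-10],"turn":0.36,"gripper":60},
    {"slide":[0,0,-15],"turn":0.54,"gripper":60},
    {"slide":[-0.5,2,-20],"turn":0.72,"gripper":60},
    {"slide":[-0.5,4,-25],"turn":0.9,"gripper":60},
    {"slide":[-1,6,-31],"turn":1.08,"gripper":60},
    {"slide":[-1.4,8,-37],"turn":1.26,"gripper":60},
    {"slide":[-1.4,10,-43.4],"turn":1.44,"gripper":60},
  ],
)

```text
t: 14.25
ee_pos: [0.5232, -0.3795, 0.1928]
orientation: [[0.214, 0.0, 0.977], [-0.977, 0.001, 0.214], [-0.001, -1.0, 0.0]]
contact_force: [2.4, 0.0, 0.3]
width: 0.0655
```

Run:
```python
from h import *
go([.5245,-.384,.13],.051)
```

```text
t 14.25 pos [ 0.5232 -0.3795  0.1928] f [2.4295 0.0054 0.3152] w 0.06546386371147077 j [ 0.2592  0.654   0.4354  1.6061 -0.3209  0.9534  1.019 ]
slide cm [0.4688 6.2755 0.0269] turn 0.1648945170221987
```

Request:
apply_moves(
  plan=[
    {"slide":[0.4,3,0],"turn":0.165,"gripper":60},
    {"slide":[0.4,6.2,0],"turn":0.165,"gripper":60},
    {"slide":[0.4,6.2,0],"turn":0.165,"gripper":60},
  ],
)

```text
t: 14.62
ee_pos: [0.5225, -0.3824, 0.1276]
orientation: [[0.051, -0.005, 0.999], [-0.999, 0.003, 0.051], [-0.003, -1.0, -0.005]]
contact_force: [0.5, -0.4, 0.3]
width: 0.0649
```

Run:
```python
from h import *
s=r.observe()
im,D=r.grab_frame("wrist"); C=cam("wrist",s); cv2.imwrite("pics/w13.png",im)
go([.5245,-.384,.046],.051)
hsv=cv2.cvtColor(im,cv2.COLOR_BGR2HSV)
v,u=np.mgrid[0:420,0:560]; K,k1,wc=C
q=cv2.undistortPoints(np.stack([u.ravel(),v.ravel()],1).astype(float)[:,None],K,np.array([k1,0,0,0.]))[:,0]
P=(np.c_[q,np.ones(len(q))]*D.reshape(-1,1))@wc[:3,:3].T+wc[:3,3]
m=(P[:,2]>.03)&(P[:,2]<.065)&(P[:,1]<-.365)&(P[:,1]>-.41)&(abs(P[:,0]-.524)<.03)
h=P[m]; print(m.sum(),h.min(0),h.max(0),h.mean(0))
m=(P[:,2]>.02)&(P[:,2]<.065)&(P[:,1]<-.27)&(P[:,1]>-.41)&(abs(P[:,0]-.524)<.03)
h=P[m]; print(np.polyfit(h[:,1],h[:,2],1),h[:,1].min())
```

```text
t 14.675 pos [ 0.5234 -0.383   0.1297] f [ 0.0657  0.5863 -0.2249] w 0.06522518054418289 j [ 0.2627  0.7413  0.4401  1.6412 -0.3927  0.851   0.9155]
slide cm [0.1166 8.3689 0.1233] turn 0.00011675266213329039
1577 [ 0.5118 -0.3954  0.0443] [ 0.5386 -0.365   0.0512] [ 0.5251 -0.3797  0.0476]
[-0.1167  0.0034] -0.3953661675218819
```

View pics/w13.png

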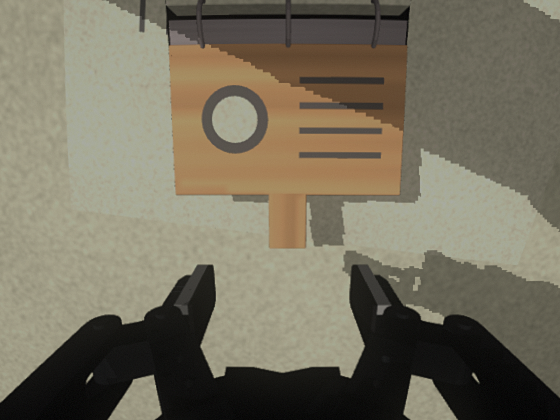

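Request:
apply_moves(
  plan=[
    {"slide":[0.25,4,0.15],"turn":0,"gripper":60},
    {"slide":[0.25,7,0.15],"turn":0,"gripper":60},
    {"slide":[0.25,8.8,0.15],"turn":0,"gripper":60},
    {"slide":[0.25,8.8,0.15],"turn":0,"gripper":60},
    {"slide":[0.25,8.8,0.15],"turn":0,"gripper":255},
    {"slide":[0.25,8.8,0.15],"turn":0,"gripper":255},
    {"slide":[0.25,8.8,0.15],"turn":0,"gripper":255},
    {"slide":[0.25,8.8,0.15],"turn":0,"gripper":255},
  ],
  squeeze=20,
)

```text
t: 15.68
ee_pos: [0.5256, -0.3857, 0.0423]
orientation: [[0.051, -0.001, 0.999], [-0.999, 0.001, 0.051], [-0.001, -1.0, -0.001]]
contact_force: [5.2, -2.6, 0.5]
width: 0.0254
```

Run:
```python
from h import *
s=r.observe()
s=r.observe();R=s["orientation"];p0=s["ee_pos"]
print(p0,s["contact_force"],s["width"])
H=np.array([.5182,-.2485,.030]); yb=np.array([-.051,.9987,0]); g=p0+np.array([0,0,.005])
d=g-H; rad=np.hypot(d@yb,d[2]); th0=np.arctan2(d[2],-(d@yb)); print("rad",rad,"th0",th0)
for th in np.linspace(th0,np.pi,25):
    t=H+yb*(-rad*np.cos(th))+np.array([0,0,rad*np.sin(th)]); 
    t0=H+yb*(-rad*np.cos(th0))+np.array([0,0,rad*np.sin(th0)])
    print(round(th,2),np.round(R.T@(t-t0)*100,1))
im,d=r.grab_frame("wrist"); cv2.imwrite("pics/w14.png",im)
```

```text
[ 0.5256 -0.3857  0.0423] [ 5.2349 -2.6016  0.5252] 0.025420891974123852
rad 0.1384386393543853 th0 0.12514565841262437
0.13 [0. 0. 0.]
0.25 [-0.3 -1.7 -0. ]
0.38 [-0.9 -3.4 -0. ]
0.5 [-1.6 -4.9 -0. ]
0.63 [-2.5 -6.4 -0. ]
0.75 [-3.6 -7.7 -0. ]
0.88 [-4.9 -8.9 -0. ]
1.0 [ -6.3 -10.   -0. ]
1.13 [ -7.8 -10.8  -0. ]
1.26 [ -9.5 -11.4  -0. ]
1.38 [-11.1 -11.9  -0. ]
1.51 [-12.9 -12.1  -0. ]
1.63 [-14.6 -12.1  -0. ]
1.76 [-16.3 -11.9  -0. ]
1.88 [-18.  -11.4  -0. ]
2.01 [-19.6 -10.8  -0. ]
2.14 [-21.2  -9.9  -0. ]
2.26 [-22.6  -8.9  -0. ]
2.39 [-23.8  -7.7   0. ]
2.51 [-24.9  -6.4   0. ]
2.64 [-25.9  -4.9   0. ]
2.76 [-26.6  -3.4   0. ]
2.89 [-27.1  -1.7   0. ]
3.02 [-27.5   0.    0. ]
3.14 [-27.6   1.7   0. ]
```

View pics/w14.png

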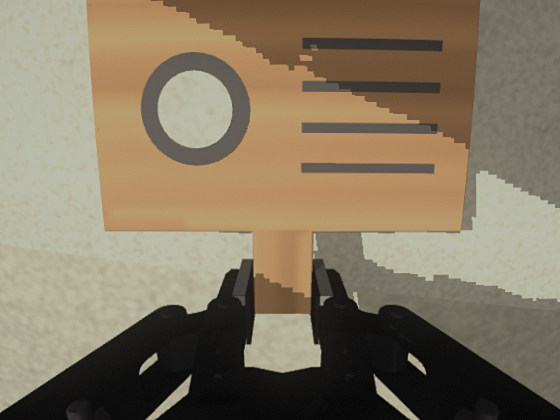

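Request:
apply_moves(
  plan=[
    {"slide":[-0.3,-1.7,0],"turn":0,"gripper":255},
    {"slide":[-0.9,-3.4,0],"turn":0,"gripper":255},
    {"slide":[-1.6,-4.9,0],"turn":0,"gripper":255},
    {"slide":[-2.5,-6.4,0],"turn":0,"gripper":255},
    {"slide":[-3.6,-7.7,0],"turn":0,"gripper":255},
    {"slide":[-4.9,-8.9,0],"turn":0,"gripper":255},
    {"slide":[-6.3,-10.0,0],"turn":0,"gripper":255},
    {"slide":[-6.3,-10.0,0],"turn":0,"gripper":255},
  ],
)

```text
t: 16.73
ee_pos: [0.5225, -0.3215, 0.143]
orientation: [[0.053, -0.001, 0.999], [-0.999, 0.001, 0.053], [-0.001, -1.0, -0.001]]
contact_force: [1.0, 0.1, -1.1]
width: 0.0254
```

```bash
cat >> h.py <<'E'
def arc(n=12,end=np.pi):
    s=r.observe();R=s["orientation"];p0=s["ee_pos"]
    print(p0,s["contact_force"],s["width"],s["t"])
    H=np.array([.5182,-.2485,.030]); yb=np.array([-.051,.9987,0]);rad=.1384; g=p0+np.array([0,0,.005])
    d=g-H; th0=np.arctan2(d[2],-(d@yb)); print("rad",np.hypot(d@yb,d[2]),"th0",th0)
    for th in np.linspace(th0,end,n+1)[1:]:
        t=H+yb*(-rad*np.cos(th))+np.array([0,0,rad*np.sin(th)]); print(round(th,2),np.round(R.T@(t-g)*100,1))
E
python3 - <<'E'
from h import *
arc(16)
im,d=r.grab_frame("side"); zoom(im,200,60,200,150,4,"pics/s15.png")
E
```

```text
[ 0.5225 -0.3215  0.143 ] [ 0.9979  0.1076 -1.0601] 0.02537450922974942 16.725
rad 0.1388122262455768 th0 1.0158605091501214
1.15 [-1.6 -0.8 -0.1]
1.28 [-3.4 -1.5 -0.1]
1.41 [-5.2 -1.9 -0.1]
1.55 [-7. -2. -0.]
1.68 [-8.8 -1.9 -0. ]
1.81 [-10.6  -1.6  -0. ]
1.95 [-12.4  -1.1  -0. ]
2.08 [-14.   -0.3  -0. ]
2.21 [-15.6   0.7  -0. ]
2.34 [-17.    1.9  -0. ]
2.48 [-18.2   3.3  -0. ]
2.61 [-19.2   4.8  -0. ]
2.74 [-20.1   6.4  -0. ]
2.88 [-20.7   8.2  -0. ]
3.01 [-21.  10.  -0.]
3.14 [-21.1  11.8  -0. ]
```

View pics/s15.png

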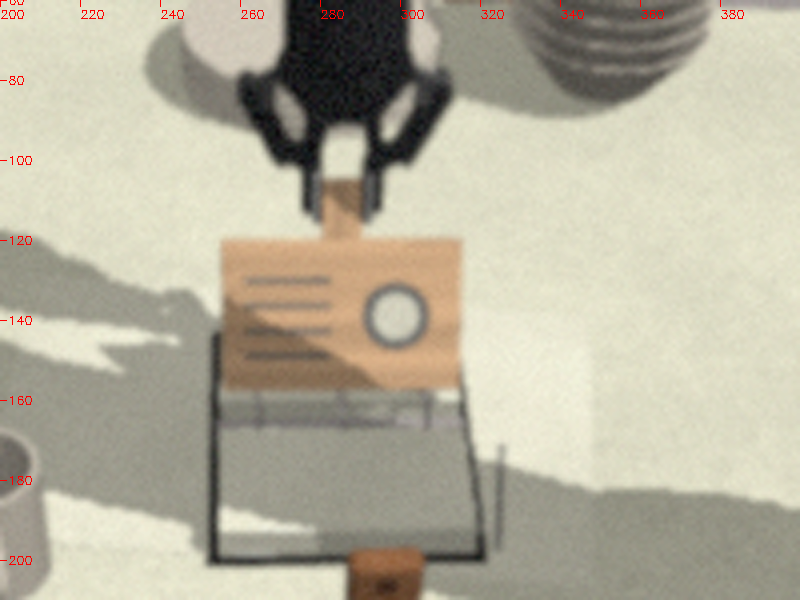

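Request:
apply_moves(
  plan=[
    {"slide":[-1.6,-0.8,0],"turn":0,"gripper":255},
    {"slide":[-3.4,-1.5,0],"turn":0,"gripper":255},
    {"slide":[-5.2,-1.9,0],"turn":0,"gripper":255},
    {"slide":[-7.0,-2.0,0],"turn":0,"gripper":255},
    {"slide":[-8.8,-1.9,0],"turn":0,"gripper":255},
    {"slide":[-10.6,-1.6,0],"turn":0,"gripper":255},
    {"slide":[-12.4,-1.1,0],"turn":0,"gripper":255},
    {"slide":[-12.4,-1.1,0],"turn":0,"gripper":255},
  ],
)

```text
t: 17.77
ee_pos: [0.5161, -0.1965, 0.1532]
orientation: [[0.054, -0.002, 0.999], [-0.999, 0.002, 0.054], [-0.002, -1.0, -0.002]]
contact_force: [2.6, 0.4, 3.2]
width: 0.0252
```

Run:
```python
from h import *
arc(9,3.12)
im,d=r.grab_frame("side"); zoom(im,200,90,200,150,4,"pics/s16.png")
```

```text
[ 0.5161 -0.1965  0.1532] [2.6262 0.4221 3.1503] 0.025228094626715675 17.775
rad 0.13835460195420762 th0 1.9566816117364085
2.09 [-1.6  0.8 -0. ]
2.22 [-3.1  1.8 -0. ]
2.34 [-4.5  2.9 -0. ]
2.47 [-5.7  4.3 -0. ]
2.6 [-6.7  5.7 -0. ]
2.73 [-7.5  7.3 -0. ]
2.86 [-8.1  9.  -0. ]
2.99 [-8.5 10.8 -0. ]
3.12 [-8.6 12.5 -0. ]
```

View pics/s16.png

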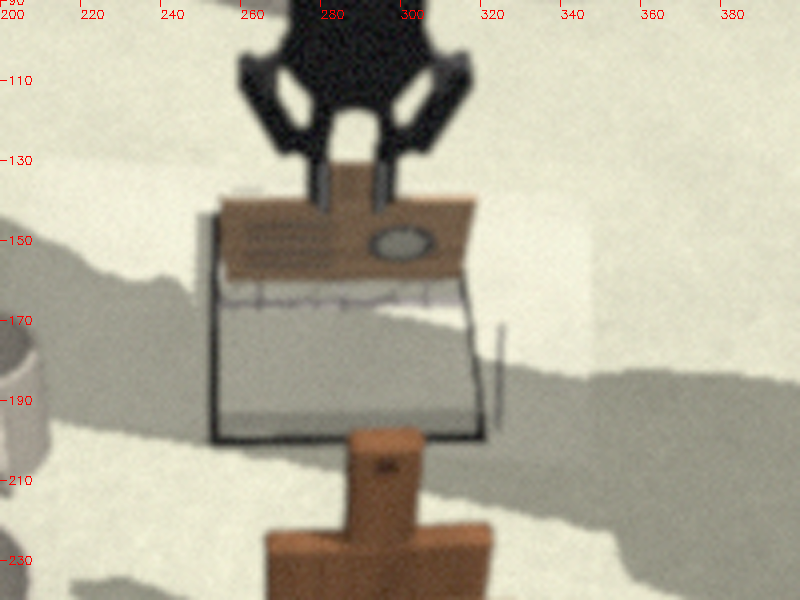

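Request:
apply_moves(
  plan=[
    {"slide":[-1.6,0.8,0],"turn":0,"gripper":255},
    {"slide":[-3.1,1.8,0],"turn":0,"gripper":255},
    {"slide":[-4.5,2.9,0],"turn":0,"gripper":255},
    {"slide":[-5.7,4.3,0],"turn":0,"gripper":255},
    {"slide":[-6.7,5.7,0],"turn":0,"gripper":255},
    {"slide":[-7.5,7.3,0],"turn":0,"gripper":255},
    {"slide":[-8.1,9.0,0],"turn":0,"gripper":255},
    {"slide":[-8.5,10.8,0],"turn":0,"gripper":255},
  ],
)

```text
t: 18.82
ee_pos: [0.5117, -0.1119, 0.0448]
orientation: [[0.053, -0.001, 0.999], [-0.999, 0.002, 0.053], [-0.002, -1.0, -0.001]]
contact_force: [5.6, 2.1, 1.4]
width: 0.025
```

Run:
```python
from h import *
arc(2,3.13)
im,d=r.grab_frame("side"); zoom(im,200,90,200,150,4,"pics/s17.png")
```

```text
[ 0.5117 -0.1119  0.0448] [5.5576 2.1354 1.4107] 0.02495052294959413 18.825
rad 0.13818748065596143 th0 2.997856085550848
3.06 [-0.1  0.9 -0. ]
3.13 [-0.2  1.8 -0. ]
```

View pics/s17.png

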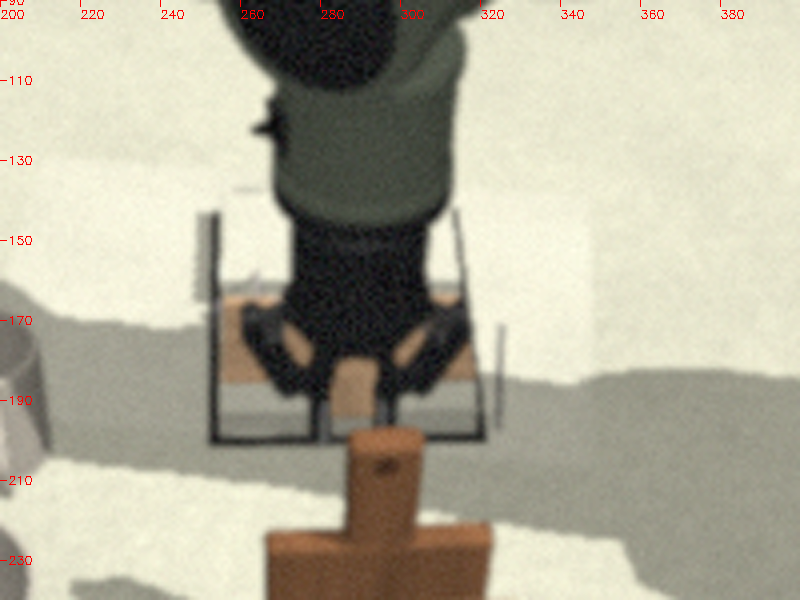

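Request:
apply_moves(
  plan=[
    {"slide":[-0.1,0.9,0],"turn":0,"gripper":255},
    {"slide":[-0.2,1.7,0],"turn":0,"gripper":255},
    {"slide":[-0.2,1.8,0],"turn":0,"gripper":255},
    {"slide":[-0.2,1.8,0],"turn":0,"gripper":255},
  ],
)

```text
t: 19.38
ee_pos: [0.5115, -0.1099, 0.0245]
orientation: [[0.053, -0.002, 0.999], [-0.999, 0.001, 0.053], [-0.001, -1.0, -0.001]]
contact_force: [5.3, 1.6, 1.3]
width: 0.0252
```

Request:
apply_moves(
  plan=[
    {"slide":[0,0,0],"turn":0,"gripper":160},
    {"slide":[0,0,0],"turn":0,"gripper":100},
    {"slide":[0,0,0],"turn":0,"gripper":100},
    {"slide":[0,-2,0],"turn":0,"gripper":100},
    {"slide":[0,-6,0],"turn":0,"gripper":100},
    {"slide":[0,-12,0],"turn":0,"gripper":100},
    {"slide":[3,-17,0],"turn":0,"gripper":100},
    {"slide":[6,-20,0],"turn":0,"gripper":100},
  ],
)

```text
t: 20.38
ee_pos: [0.5154, -0.1708, 0.2269]
orientation: [[0.054, 0.001, 0.999], [-0.999, 0.001, 0.054], [-0.001, -1.0, 0.001]]
contact_force: [0.8, 0.4, -0.6]
width: 0.0521
```

Run:
```python
from h import *
s=r.observe();print(s["ee_pos"],s["contact_force"],s["width"],s["t"])
im,d=r.grab_frame("side"); zoom(im,180,100,200,150,4,"pics/s18.png")
im,D=r.grab_frame("wrist"); cv2.imwrite("pics/w18.png",im)
K,k1,wc=C=cam("wrist",s)
v,u=np.mgrid[0:420,0:560]
q=cv2.undistortPoints(np.stack([u.ravel(),v.ravel()],1).astype(float)[:,None],K,np.array([k1,0,0,0.]))[:,0]
P=(np.c_[q,np.ones(len(q))]*D.reshape(-1,1))@wc[:3,:3].T+wc[:3,3]
m=(abs(P[:,0]-.512)<.009)&(P[:,1]>-.21)&(P[:,1]<-.102)&(P[:,2]>.005)&(P[:,2]<.08)
if m.sum()>10: print(m.sum(),np.polyfit(P[m,1],P[m,2],1),P[m].mean(0))
```

```text
[ 0.5154 -0.1708  0.2269] [ 0.838   0.3761 -0.5946] 0.0521465921393292 20.375
1791 [0.0473 0.0406] [ 0.512  -0.1532  0.0333]
```

View pics/s18.png

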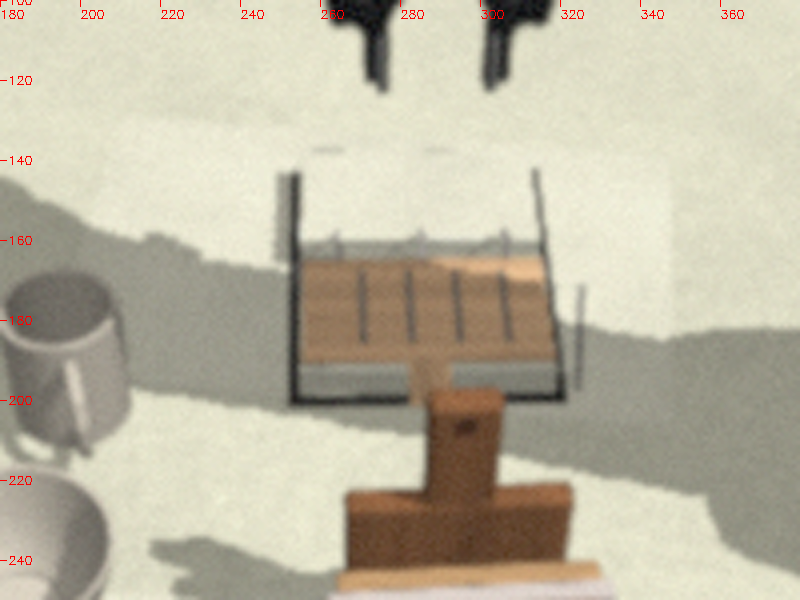

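View pics/w18.png

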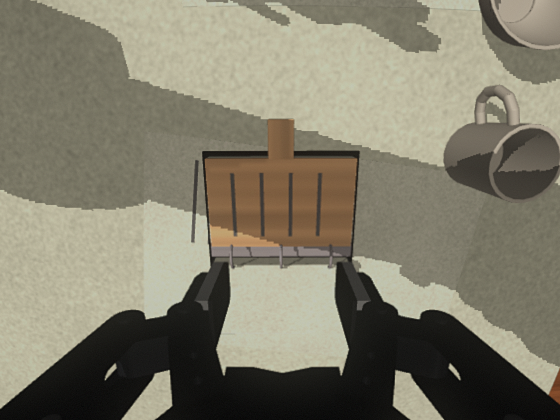

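Run:
```python
from h import *
im,d=r.grab_frame("side"); zoom(im,190,180,180,130,4,"pics/s19.png")
im,d=r.grab_frame("top"); cv2.imwrite("pics/t19.png",im)
K,k1,wc=cam("top"); v,u=np.mgrid[0:420,0:560]; q=cv2.undistortPoints(np.stack([u.ravel(),v.ravel()],1).astype(float)[:,None],K,np.array([k1,0,0,0.]))[:,0]
P=(np.c_[q,np.ones(len(q))]*d.reshape(-1,1))@wc[:3,:3].T+wc[:3,3]
c,s=np.cos(RY),np.sin(RY); Q=(P[:,:2]-RC)@np.array([[c,-s],[s,c]])
for lo,hi in((.18,.22),(.12,.14),(.108,.12)):
    m=(P[:,2]>lo)&(P[:,2]<hi)&(abs(Q[:,0])<.09)&(abs(Q[:,1])<.09)
    print(lo,m.sum(),Q[m].min(0) if m.any() else 0,Q[m].max(0) if m.any() else 0,np.percentile(P[m,2],[5,50,95]) if m.any() else 0)
    if m.sum()>5: print(cv2.minAreaRect(Q[m].astype(np.float32)*1000))
```

```text
0.18 147 [-0.0183 -0.0363] [ 0.0168 -0.0201] [0.193  0.1995 0.2029]
((-0.7749443054199219, -27.881511688232422), (16.041786193847656, 35.03660583496094), 88.44882202148438)
0.12 277 [-0.0693 -0.0362] [0.0606 0.0485] [0.1218 0.1297 0.1337]
((-5.054405212402344, 4.416908264160156), (84.45457458496094, 129.8408203125), 86.9884262084961)
0.108 1381 [-0.0716 -0.0361] [0.0663 0.0519] [0.111  0.1149 0.1186]
((-2.5908737182617188, 7.812580108642578), (137.93377685546875, 87.7699966430664), 0.19245228171348572)
```

View pics/s19.png

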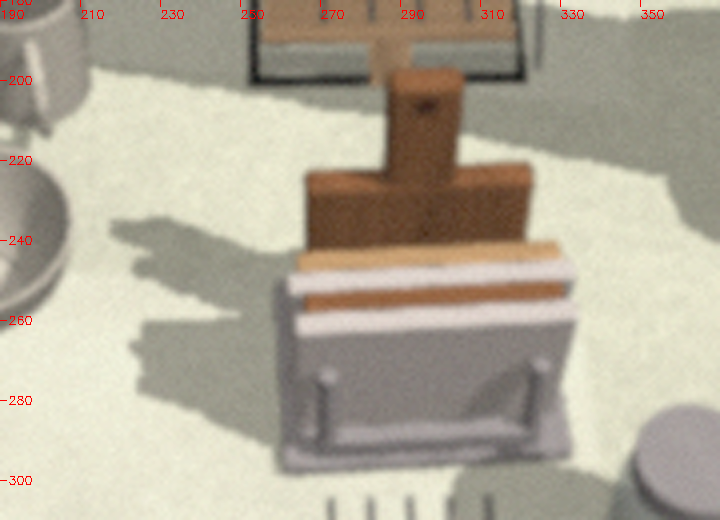

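View pics/t19.png

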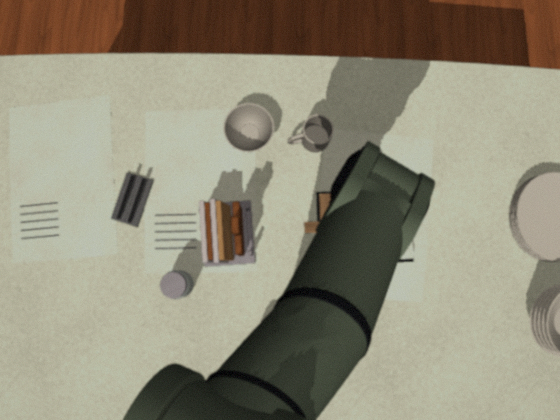

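```bash
python3 -c "
from workcell import r
print(r.finish_job())"
```

```text
the job is handed in; nothing more can be done
None
```

I tipped the four boards upright against the +y posts. I then lifted the paddle board out of its stand, lowered it into the free gap until it met the rack floor, and released it standing upright. After that I turned the leaf over by its tab, let go, and backed the arm off. The job was handed in at about 20.5 s and gave no verdict.

What the last checks showed:
- **Paddle board:** its centre is at about x -1 mm, y -28 mm in the rack. Its top is at about 0.200 m, as expected with its foot on the floor. It lines up with the rack to within about 0.03 rad.
- **Other boards:** all four stand upright in the rack. Contact readings while pushing and lowering were low: about 3 N on the boards, and about 19 N (brief) when the paddle met the floor.
- **Leaf:** it lies on the +y page stack with its other face up. The wrist depth gave a slope of 0.047, so the angle is about 3.09 rad or a little more. It may be fully flat, since that difference is close to the calibration error.
- **Bowl, jar and mug:** they look unmoved in the top view. I compared this by eye and did not measure it.
- **Disagreement:** the top and side views differed by 2 to 6 mm on the rack and binder edges, which did not affect the result.

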